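Hang the offcut bin from an S-hook on the notched rail

TASK

Take the S-hook out of its wooden block, hook it over the flat bar of the hanging rail and let it drop fully into the notch in the bar's top edge (feel for the notch by sliding the hook gently along the bar), and let go. Then pick up the little offcut bin by its bail and hang it by the middle of the bail in the hook's lower curl, so that it hangs level, free and still. Be gentle throughout: do not force anything against the rail or the hook, and leave the jar, the paint pot and the glue stick alone.

Things in the scene. Friction and masses are not known exactly. Their poses are not given: they have to be found in the camera images.
- rail: Fixed hanging rail: wooden base 80 x 360 x 10 mm, two dark steel posts 18 x 12 mm at y = +-160 mm, up to z = 197 mm, carrying a flat aluminium bar on edge along y. Origin: centre of the base's underside; x points to the rail's back (away from the robot), z up.
- bar_top (a point): Point on the bar's top edge midway between the posts (z = 195 mm; rail's axes). Bar: 6 mm thick (x +-3 mm), 26 mm high, straight top edge with one square notch 14 mm wide in y, 7 mm deep (floor at z = 188 mm), cut right through. The bar is clamped off-centre by an unknown amount: the notch's middle lies anywhere from y = -40 to +40 mm, not measured. The bar does not move in use.
- hook: Loose S-hook, 0.06 kg, of steel strap 4 mm thick, 10 mm wide (in y). Origin: the seat, middle of the underside of its top bend; z up, x to the back leg. The channel under the bend has inner faces at x = -4 (stem) and +4 mm (back leg, straight to z = -16, flared out to z = -27). Underside z = -55 mm. It stands in the holder's slot, leaning up to 0.1 rad: draw it straight up 40 mm or more.
- hook_tab (a point): Middle of the grey grip tab on the hook's top bend (z = 22 mm in the hook's frame): 24 mm in x, 10 mm in y, from z = 4 to z = 40 mm. When let go on the bar the hook leans by up to 0.15 rad, its stem against the bar's front face.
- hook_curl (a point): Lowest point of the inside of the hook's lower curl (x = -34, z = -51 mm in the hook's frame), where the bail must rest. From z = -19 mm the stem slants forward to the curl, which opens upward: inner radius 11 mm, opening from x = -45 to x = -23 mm, front tip at x = -50, z = -30 mm.
- holder: Fixed wooden block 73 x 44 x 32.5 mm with a slot 33 x 13 mm, 20.5 mm deep, in its top and, behind the slot (+x), a step up to z = 41 mm on which the hook's slanted stem leans. Origin: centre of the underside; x along the slot.
- bin: Loose white plastic offcut bin, open on top, 56 (x) x 160 (y) x 50 mm, about 0.11 kg (varies), with a rigid bail of 8 mm round steel bar fixed upright over it along y. The level part of the bail is 139 mm long, its axis at z = 104 mm, its ends turning down at y = +-81.5 mm to the bin's end walls. Origin: centre of the underside, z up. At the start it stands on the table.
- bail_mid (a point): Middle of the level part of the bin's bail, on the bar's axis (z = 104 mm in the bin's frame).
- jar: Empty glass jar, 67 mm wide, 84 mm high, standing on the table, a bystander. Origin: centre of the underside.
- paint_pot: Paint pot with white lid, 37 mm wide, 41 mm high, a bystander. Origin: centre of the underside.
- glue: Standing glue stick, 28 mm wide, 96 mm high, a bystander. Origin: centre of the underside.

How it is judged:
By the outcome, as a careful person would: the job done as asked, in the order asked, and still so for the second after the job is handed in, with the robot touching nothing.
It also fails if it takes over 72 s, if anything falls off the work surface, if the arm or the gripper's body presses on something with over 40 N, if the wrist force passes 120 N, or if a joint passes its speed limit or range.

ROBOT

A 6-joint arm with a two-finger parallel gripper is mounted at the origin on a cart in front of the work surface, level with it; the furniture and walls round the work are solid. World frame = base frame: x ahead of the robot, y to its left, z up, the work surface at z = 0. Lengths are in m, angles in rad, forces in N, time in s.
With the tool pointing down it reaches from about 0.325 to 0.775 m from the base axis. Payload 9.3 kg.
Tool frame: the origin (TCP) lies at the very end of the fingers, on their centre line; the grasp point (between the pads) lies env.pinch_z behind it (env.pinch_z is the distance from the TCP to the grasp point, in m); z points along the fingers, y is the line along which they close (so a half turn about z gives the same grasp; the last joint's range is limited). The gripper opens to 85 mm and grips with 20 to 120 N. Pads are 22 mm wide; open, the fingers measure 114 mm over their backs; the gripper's body (76 mm by 85 mm) begins 54 mm behind the grasp point. The pads swing forward as they close: fully open they stand 13 mm farther back than shut.
Start: joints at [-1.358, 0.259, 0.021, 1.334, 0, 1.418], TCP at [0.197, -0.514, 0.231] pointing down, gripper open.
Joint ranges: [-3.04, 3.04], [-0.91, 1.82], [-1.04, 1.36], [-1.92, 1.95], [-1.52, 1.45], [-3.14, 3.14]. Speed limits (rad/s): [2.22, 2.22, 2.79, 3.14, 3.14, 3.14].

INTERFACE

Orientations are given as a rotation vector (axis times angle).
In Python, from cell import env gives the robot as it stands.
- The arm moves only by the tool send_rows, never from a script. Its argument "deltas" is a list of rows, each an object of numbers: "dx", "dy", "dz": the shift along the tool's x, y, z in m; "rx", "ry", "rz": the turn, a rotation vector about the tool's x, y, z in rad; "hand": the closure, from -1 (fully open) to 1 (shut), so that 0 is half open. In form: [{"dx": .., "dy": .., "dz": .., "rx": .., "ry": .., "rz": .., "hand": ..}, ...]. A call has 1 to 10 rows; each row is the pose to reach, as a shift and turn from the pose commanded when the call began, along the tool's axes at that moment; what a row does not reach only later rows make up. A row lasts 1/12 s, in which the tool goes at most 41.7 mm and 7.16 degrees, less where a joint would pass 70% of its speed; a pose out of reach is approached as far as the arm can. A call with a gripper value outside its range is refused whole. The fingers move at their own pace and stop on an object; the grip force is fixed at half the most. Time passes only in rows, so rows that repeat a pose let the fingers close. It gives the time, the measured TCP pose, the force, the opening and the grip force at its end, in the units of the state.
- env.sense(): the state, without advancing time (a new reading comes with each control period).
- env.get_image(name): name is "scene" or "top" or "wrist"; returns a dict with "image" (384x512x3 uint8, blue, green, red), "z_map" (384x512 float32, m along the optical axis (not along the pixel's ray), 0 where there is no reading), "mtx" (3x3 intrinsics, pixels), "world_from_camera" (4x4, takes a point from camera to world coordinates); the wrist camera has in their place "hand_eye" (4x4, takes a point from camera to tool coordinates, whose origin is the TCP and whose axes are the flange's). Camera axes: x right, y down, z forward; pixel columns grow to the right and rows downward; lengths in m; the calibration is good to about 2 mm. A picture is of the moment at which its call begins: read the wrist's pose just before it.
- env.hand_in(): hands the job in; it is judged then, once.
The state is a dict: "time_s": time; "qpos": joint angles; "joint_velocities": joint speeds; "joint_efforts": joint torques, N m; "ee_pos": TCP position; "orientation": TCP orientation; "ft_force": force on the tool from outside, world axes, zero at the start; "wrist_torque": the same for the moment, N m; "opening": finger opening in m; "grip_force": force on a finger pad.
Only numpy, scipy, OpenCV 4.12 (cv2) and the standard library are available. Lean on these libraries where they do the work, as an engineer would, in place of code of your own. Each camera call takes 0.05 s, during which the arm holds its last target. There are 200 camera calls.

## Working session

There is one attempt and no reset: what is moved stays moved. The work goes in short steps, Python scripts to look and compute and a tool call to move; the robot and the scene stay as the last step left them, time stands still between calls to the robot, and variables do not carry over. Pictures are saved under pics/ and viewed, at most 10 in all, crops included, and the job is handed in when it is done.

Besides the shell and the picture viewer there is one more tool, called after "Request:" as name(argument=value, ...), one argument or row to a line, values as JSON. send_rows: Moves the arm, as the interface text tells. Its arguments: {"type":"object","properties":{"deltas":{"type":"array","items":{"type":"object","properties":{"dx":{"type":"number"},"dy":{"type":"number"},"dz":{"type":"number"},"rx":{"type":"number"},"ry":{"type":"number"},"rz":{"type":"number"},"hand":{"type":"number"}}}}},"required":["deltas"]}

```bash
mkdir -p pics; ls
cat > h.py <<'E'
import numpy as np, cv2
from cell import env
from scipy.spatial.transform import Rotation as R
def shot(name):
    s=env.sense(); d=env.get_image(name)
    if 'hand_eye' in d:
        T=np.eye(4);T[:3,:3]=R.from_rotvec(s['orientation']).as_matrix();T[:3,3]=s['ee_pos']
        d['world_from_camera']=T@d['hand_eye']
    z=d['z_map'];K=d['mtx'];v,u=np.mgrid[:z.shape[0],:z.shape[1]]
    P=np.stack([(u-K[0,2])/K[0,0]*z,(v-K[1,2])/K[1,1]*z,z],-1)
    W=P@d['world_from_camera'][:3,:3].T+d['world_from_camera'][:3,3]
    W[z==0]=np.nan; d['W']=W
    return d
E
python3 - <<'E'
from h import *
print(env.sense(), env.pinch_z)
for n in('scene','top'):
    d=shot(n); np.savez(n,**d); cv2.imwrite(f'pics/{n}0.png',cv2.resize(d['image'],(800,600)))
    print(n,d['world_from_camera'],d['mtx'])
E
```

```text
pics
{'time_s': 0.0, 'qpos': array([-1.35760985e+00,  2.59172072e-01,  2.07408931e-02,  1.33371459e+00,
       -3.89746280e-06,  1.41821749e+00]), 'joint_velocities': array([ 0.00036408, -0.00021763,  0.00018098,  0.00245163,  0.00063305,
       -0.00085192]), 'joint_efforts': array([ 1.93139090e-04, -5.55640590e+01,  3.44529140e+01,  1.38354365e-02,
       -1.21240028e-04,  1.19313702e-05]), 'ee_pos': array([ 0.19665689, -0.51332106,  0.2306689 ]), 'orientation': array([-3.08787575e+00, -5.71100181e-01,  7.03141490e-05]), 'ft_force': array([ 0.35844706, -0.18584265,  0.93231858]), 'wrist_torque': array([ 0.01192145, -0.01366319,  0.00364834]), 'grip_force': 0.0, 'opening': 0.08531851306644042} 0.0187
scene [[-0.58953886 -0.54234492  0.5985866  -0.22065637]
 [-0.80767614  0.40512518 -0.42840733  0.5800807 ]
 [-0.01015796 -0.73602688 -0.67687609  1.00889477]
 [ 0.          0.          0.          1.        ]] [[468.65365409   0.         260.89588599]
 [  0.         468.65365409 188.77863564]
 [  0.           0.           1.        ]]
top [[ 0.0818337  -0.97484579  0.20731363  0.36610365]
 [-0.99664448 -0.07967999  0.01873201 -0.00453151]
 [-0.00174207 -0.20815089 -0.97809517  1.2264546 ]
 [ 0.          0.          0.          1.        ]] [[381.75893649   0.         251.97786695]
 [  0.         381.75893649 198.08856952]
 [  0.           0.           1.        ]]
```

View pics/scene0.png

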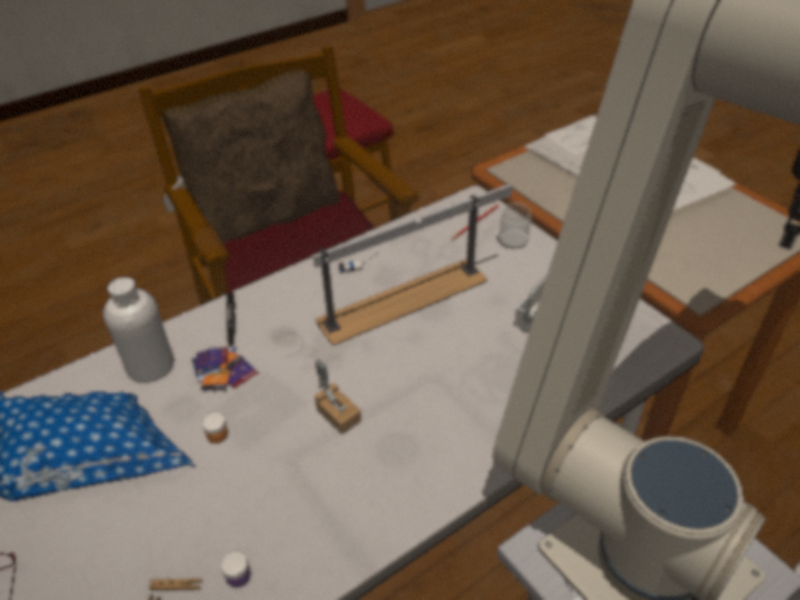

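View pics/top0.png

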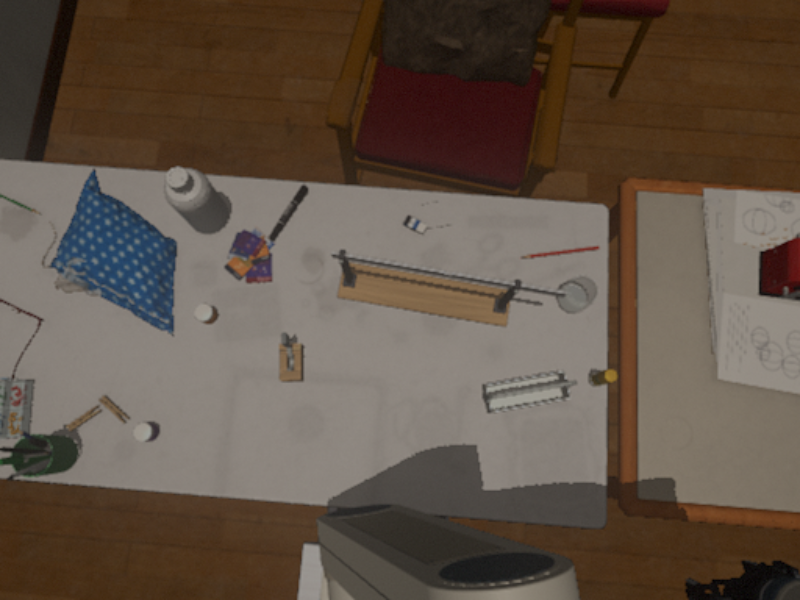

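The scene picture shows the rail with a possible notch at about (418,218), and the holder with its hook at (335,395). The top picture shows the rail at (340..510, 250..320), the holder at (290,360), the bin at (525,392), the glue stick at (602,377) and the jar at (575,295). Next I'll measure with depth.

Run:
```python
from h import *
T=np.load('top.npz');S=np.load('scene.npz')
def box(D,u0,u1,v0,v1,s=0.64):
    return D['W'][int(v0*s):int(v1*s),int(u0*s):int(u1*s)].reshape(-1,3)
def rect(P,n):
    P=P[np.isfinite(P[:,0])]
    if len(P)<4: print(n,len(P));return
    r=cv2.minAreaRect((P[:,:2]*1000).astype(np.float32)); print(n,len(P),'c',np.round(r[0],1),'size',np.round(r[1],1),'ang',round(r[2],2),'med',np.round(np.median(P,0),4),'zmax',P[:,2].max())
for nm,D,bx in(('top',T,[(320,580,230,340),(270,310,320,395),(470,590,355,425)]),('scene',S,[(310,520,180,345),(300,370,350,440),(505,545,270,340)])):
    P=box(D,*bx[0]); z=P[:,2]
    rect(P[(z>.17)&(z<.22)],nm+' bar'); rect(P[(z>.006)&(z<.016)],nm+' base')
    Q=P[(z>.17)&(z<.22)]
    P=box(D,*bx[1]); z=P[:,2]
    rect(P[(z>.026)&(z<.037)],nm+' holder'); rect(P[z>.006],nm+' holder all'); rect(P[z>.06],nm+' hook'); 
    P=box(D,*bx[2]); z=P[:,2]
    rect(P[(z>.09)&(z<.12)],nm+' bail'); rect(P[(z>.035)&(z<.058)],nm+' rim')
P=box(T,585,625,360,392);rect(P[P[:,2]>.03],'glue')
P=box(T,550,600,270,315);rect(P[P[:,2]>.03],'jar')
img=cv2.resize(S['image'][100:240,190:340],None,fx=5,fy=4.2,interpolation=cv2.INTER_CUBIC)
a=cv2.resize(S['image'][108:160,200:335],(800,308),interpolation=cv2.INTER_CUBIC)
b=cv2.resize(S['image'][225:280,195:240],(330,290),interpolation=cv2.INTER_CUBIC)
c=cv2.resize(T['image'][205:250,170:205],(400,290),interpolation=cv2.INTER_CUBIC)
o=np.zeros((600,800,3),np.uint8);o[:308]=a;o[310:600,:330]=b;o[310:600,350:750]=c[:,:400]
cv2.imwrite('pics/crop1.png',o)
```

```text
top bar 678 c [658.1 -74.4] size [429.2  22.5] ang 84.74 med [ 0.6592 -0.0804  0.1914] zmax 0.20083456483962459
top base 2189 c [ 705.  -104.6] size [220.5 528.7] ang 8.9 med [ 0.6632 -0.0464  0.0091] zmax 0.01578245140916623
top holder 240 c [493.5 219.3] size [69.7 44.9] ang 6.11 med [0.4861 0.2166 0.0313] zmax 0.03689727997711123
top holder all 418 c [497.6 218.3] size [59.4 86.4] ang 81.47 med [0.4984 0.219  0.0317] zmax 0.10873282277784257
top hook 43 c [529.9 221.9] size [24.1  8.5] ang 7.15 med [0.5294 0.2207 0.1019] zmax 0.10873282277784257
top bail 157 c [ 473.2 -254.2] size [  8.  168.7] ang 14.51 med [ 0.4728 -0.254   0.1056] zmax 0.11186661285390453
top rim 178 c [ 472.9 -253.4] size [ 56.1 167.6] ang 14.66 med [ 0.4784 -0.2576  0.048 ] zmax 0.05635457917246067
scene bar 1041 c [656.4 -75.4] size [432.8  27.1] ang 84.97 med [ 0.6607 -0.0522  0.1856] zmax 0.1994571601043167
scene base 2007 c [ 752.6 -145.8] size [431.7 510.2] ang 54.42 med [ 0.6631 -0.0278  0.01  ] zmax 0.01598325284248614
scene holder 312 c [494.7 219.6] size [75.3 45.1] ang 6.51 med [0.4873 0.2211 0.0322] zmax 0.03693383192249511
scene holder all 683 c [543.4 209.3] size [ 88.6 184.4] ang 67.94 med [0.5031 0.2252 0.0326] zmax 0.11027180647819512
scene hook 99 c [529.9 224.3] size [25.1 11.6] ang 12.77 med [0.5256 0.2259 0.0902] zmax 0.11027180647819512
scene bail 43 c [ 457.7 -197.4] size [ 8.8 49.6] ang 15.95 med [ 0.4553 -0.1913  0.1059] zmax 0.10988674452194869
scene rim 97 c [ 486.1 -212.4] size [ 36.3 107.3] ang 35.9 med [ 0.4725 -0.1789  0.0438] zmax 0.056555843028847086
glue 121 c [ 511.7 -399.8] size [24.9 25.6] ang 16.99 med [ 0.5101 -0.3943  0.0907] zmax 0.09924416294503957
jar 313 c [ 674.3 -318.5] size [ 65.1 125.6] ang 6.55 med [ 0.6627 -0.3403  0.0688] zmax 0.19980674667923504
```

View pics/crop1.png

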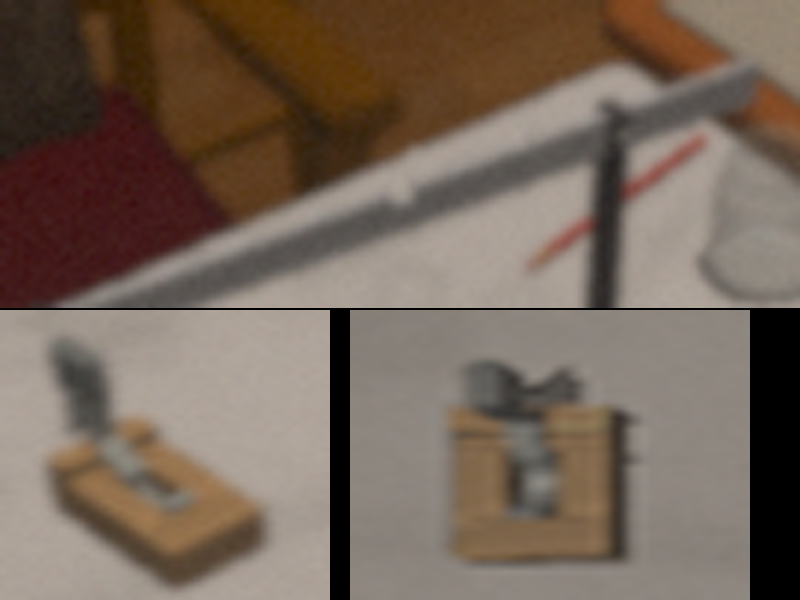

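```bash
cat >> h.py <<'E'
def down(yaw,pitch=0):
    # tool pointing down, tool x at world yaw; pitch = lean about horizontal axis perpendicular to tool x
    return R.from_euler('z',yaw)*R.from_euler('x',np.pi)*R.from_euler('y',pitch)
def go(p,rot,cmd=None):
    s=env.sense(); r0=R.from_rotvec(s['orientation']) if cmd is None else cmd[1]
    p0=s['ee_pos'] if cmd is None else cmd[0]
    d=r0.inv().apply(np.array(p)-p0); q=(r0.inv()*rot).as_rotvec()
    print('d',np.round(d,4),'r',np.round(q,4),'yaw',np.round(np.degrees(np.arctan2(*r0.apply([1,0,0])[[1,0]])),2))
E
python3 - <<'E'
from h import *
print(np.round(env.get_image('wrist')['hand_eye'],3))
S=np.load('scene.npz');T=np.load('top.npz')
for D in (S,T):
    W=D['W'].reshape(-1,3)
    m=(abs(W[:,0]-.66)<.03)&(W[:,2]>.165)&(W[:,2]<.203)&(W[:,1]<.1)&(W[:,1]>-.2); Q=W[m]
    L=cv2.fitLine(Q[:,:2].astype(np.float32),cv2.DIST_HUBER,0,.001,.001).ravel(); print('bar line',L,np.degrees(np.arctan2(L[1],L[0])),len(Q), np.percentile(Q[:,2],[2,50,98]))
    # posts: dark points between z .03-.16
    m=(W[:,2]>.03)&(W[:,2]<.16)&(abs(W[:,0]-.66)<.05)
    for a,b in((0,.2),(-.27,-.15)):
        q=W[m&(W[:,1]>a)&(W[:,1]<b)]; print('post',np.median(q,0),len(q),np.percentile(q[:,1],[5,95]))
# notch ray
K=S['mtx'];M=S['world_from_camera']
for u,v in((388,190),(402,192),(415,184)):
    u=200+u/800*135;v=108+v/308*52
    r=M[:3,:3]@[(u-K[0,2])/K[0,0],(v-K[1,2])/K[1,1],1]; t=(.190-M[2,3])/r[2]; print('notch',M[:3,3]+t*r)
go([0.49,0.2,0.32],down(np.radians(187)))
E
```

```text
[[-0.001 -0.945 -0.326  0.084]
 [ 1.    -0.    -0.     0.   ]
 [ 0.    -0.326  0.945 -0.143]
 [ 0.     0.     0.     1.   ]]
bar line [ 0.09978951  0.9950086   0.66138333 -0.04807096] 84.27295 766 [0.16932954 0.18505801 0.19689627]
post [0.6729004  0.1227341  0.09808857] 180 [0.11491312 0.12532084]
post [ 0.64347624 -0.19546927  0.09677359] 184 [-0.20294151 -0.19161727]
bar line [ 0.09468912  0.9955069   0.66085476 -0.0506045 ] 84.56657 478 [0.16889091 0.19071318 0.19710442]
post [0.67113417 0.11605752 0.09575916] 65 [0.11295248 0.12427126]
post [ 0.64101336 -0.19447026  0.09988331] 64 [-0.20182808 -0.19256871]
notch [ 0.66464369 -0.07231569  0.19      ]
notch [ 0.65920596 -0.07683387  0.19      ]
notch [ 0.66061609 -0.08587284  0.19      ]
d [ 0.5291 -0.5614 -0.0886] r [ 0.000e+00 -1.500e-03 -2.898e+00] yaw 20.96
```

Request:
send_rows(
  deltas=[
    {"dx":0.2,"dy":-0.21,"dz":-0.088,"rz":-1.2},
    {"dx":0.2,"dy":-0.21,"dz":-0.088,"rz":-1.2},
    {"dx":0.2,"dy":-0.21,"dz":-0.088,"rz":-1.2},
    {"dx":0.2,"dy":-0.21,"dz":-0.088,"rz":-1.2},
    {"dx":0.2,"dy":-0.21,"dz":-0.088,"rz":-1.2},
    {"dx":0.2,"dy":-0.21,"dz":-0.088,"rz":-1.2},
    {"dx":0.2,"dy":-0.21,"dz":-0.088,"rz":-1.2},
    {"dx":0.2,"dy":-0.21,"dz":-0.088,"rz":-1.2},
    {"dx":0.2,"dy":-0.21,"dz":-0.088,"rz":-1.2},
    {"dx":0.2,"dy":-0.21,"dz":-0.088,"rz":-1.2},
  ],
)

```text
schema error: expected keys dx, dy, dz, rx, ry, rz, hand
```

Run:
```python
from h import *
s=env.sense();print(s['ee_pos'],s['qpos'])
go([0.49,0.2,0.32],down(np.radians(187)))
```

```text
[ 0.19669395 -0.51340549  0.23080601] [-1.35757784e+00  2.59061737e-01  2.09369843e-02  1.33368032e+00
 -6.56212396e-07  1.41820583e+00]
d [ 0.5291 -0.5614 -0.0886] r [ 0.000e+00 -1.500e-03 -2.898e+00] yaw 20.96
```

All keys are needed in every row.

Request:
send_rows(
  deltas=[
    {"dx":0.2,"dy":-0.21,"dz":-0.088,"rx":0,"ry":0,"rz":-1.2,"hand":-1},
    {"dx":0.2,"dy":-0.21,"dz":-0.088,"rx":0,"ry":0,"rz":-1.2,"hand":-1},
    {"dx":0.2,"dy":-0.21,"dz":-0.088,"rx":0,"ry":0,"rz":-1.2,"hand":-1},
    {"dx":0.2,"dy":-0.21,"dz":-0.088,"rx":0,"ry":0,"rz":-1.2,"hand":-1},
    {"dx":0.2,"dy":-0.21,"dz":-0.088,"rx":0,"ry":0,"rz":-1.2,"hand":-1},
    {"dx":0.2,"dy":-0.21,"dz":-0.088,"rx":0,"ry":0,"rz":-1.2,"hand":-1},
    {"dx":0.2,"dy":-0.21,"dz":-0.088,"rx":0,"ry":0,"rz":-1.2,"hand":-1},
    {"dx":0.2,"dy":-0.21,"dz":-0.088,"rx":0,"ry":0,"rz":-1.2,"hand":-1},
    {"dx":0.2,"dy":-0.21,"dz":-0.088,"rx":0,"ry":0,"rz":-1.2,"hand":-1},
    {"dx":0.2,"dy":-0.21,"dz":-0.088,"rx":0,"ry":0,"rz":-1.2,"hand":-1},
  ],
)

```text
time_s: 0.98
ee_pos: [0.3088, -0.2448, 0.3198]
orientation: [2.216, 2.225, -0.0]
ft_force: [-0.5, -0.5, -0.8]
opening: 0.0855
grip_force: 0.0
```

Run:
```python
from h import *
s=env.sense();print(s['ee_pos'],s['qpos'])
go([0.49,0.2,0.32],down(np.radians(187)))
```

```text
[ 0.30881583 -0.24482073  0.31981534] [-8.84099620e-01 -2.52646121e-02 -8.81729534e-02  1.50660258e+00
  2.74557832e-05  6.82324638e-01]
d [ 0.444   0.1831 -0.0005] r [-2.0000e-04  1.4000e-03 -1.6886e+00] yaw 90.25
```

Request:
send_rows(
  deltas=[
    {"dx":0.3,"dy":0.12,"dz":0,"rx":0,"ry":0,"rz":-1.2,"hand":-1},
    {"dx":0.3,"dy":0.12,"dz":0,"rx":0,"ry":0,"rz":-1.2,"hand":-1},
    {"dx":0.3,"dy":0.12,"dz":0,"rx":0,"ry":0,"rz":-1.2,"hand":-1},
    {"dx":0.3,"dy":0.12,"dz":0,"rx":0,"ry":0,"rz":-1.2,"hand":-1},
    {"dx":0.3,"dy":0.12,"dz":0,"rx":0,"ry":0,"rz":-1.2,"hand":-1},
    {"dx":0.3,"dy":0.12,"dz":0,"rx":0,"ry":0,"rz":-1.2,"hand":-1},
    {"dx":0.3,"dy":0.12,"dz":0,"rx":0,"ry":0,"rz":-1.2,"hand":-1},
    {"dx":0.3,"dy":0.12,"dz":0,"rx":0,"ry":0,"rz":-1.2,"hand":-1},
    {"dx":0.3,"dy":0.12,"dz":0,"rx":0,"ry":0,"rz":-1.2,"hand":-1},
    {"dx":0.3,"dy":0.12,"dz":0,"rx":0,"ry":0,"rz":-1.2,"hand":-1},
  ],
)

```text
time_s: 1.82
ee_pos: [0.4301, 0.0554, 0.3188]
orientation: [-0.57, -3.088, 0.0]
ft_force: [0.1, -0.4, 0.4]
opening: 0.0853
grip_force: 0.0
```

Run:
```python
from h import *
s=env.sense();print(s['ee_pos'],s['qpos'])
go([0.50,0.215,0.29],down(np.radians(187)))
```

```text
[0.43009887 0.05543378 0.31875504] [-6.58753356e-02  4.54959863e-02 -1.90195517e-02  1.50741460e+00
  8.80967856e-05  2.98849306e-01]
d [-0.0084  0.174   0.0287] r [ 0.     -0.0011 -0.4869] yaw 159.1
```

Request:
send_rows(
  deltas=[
    {"dx":-0.008,"dy":0.174,"dz":0.029,"rx":0,"ry":0,"rz":-0.487,"hand":-1},
    {"dx":-0.008,"dy":0.174,"dz":0.029,"rx":0,"ry":0,"rz":-0.487,"hand":-1},
    {"dx":-0.008,"dy":0.174,"dz":0.029,"rx":0,"ry":0,"rz":-0.487,"hand":-1},
    {"dx":-0.008,"dy":0.174,"dz":0.029,"rx":0,"ry":0,"rz":-0.487,"hand":-1},
    {"dx":-0.008,"dy":0.174,"dz":0.029,"rx":0,"ry":0,"rz":-0.487,"hand":-1},
    {"dx":-0.008,"dy":0.174,"dz":0.029,"rx":0,"ry":0,"rz":-0.487,"hand":-1},
    {"dx":-0.008,"dy":0.174,"dz":0.029,"rx":0,"ry":0,"rz":-0.487,"hand":-1},
  ],
)

```text
time_s: 2.4
ee_pos: [0.5009, 0.2126, 0.2896]
orientation: [0.175, -3.135, 0.001]
ft_force: [-0.5, -0.1, 0.1]
opening: 0.0852
grip_force: 0.0
```

Run:
```python
from h import *
s=env.sense();print(s['ee_pos'],s['qpos'])
d=shot('wrist');np.savez('w1',**d)
cv2.imwrite('pics/w1.png',cv2.resize(d['image'],(800,600)))
W=d['W'].reshape(-1,3); near=(abs(W[:,0]-.5)<.07)&(abs(W[:,1]-.22)<.05)
for a,b in((.027,.037),(.055,.07),(.07,.08),(.08,.09),(.09,.1),(.1,.12)):
    q=W[near&(W[:,2]>a)&(W[:,2]<b)]
    if len(q)>5: r=cv2.minAreaRect((q[:,:2]*1000).astype(np.float32));print(a,len(q),np.round(r[0],1),np.round(r[1],1),round(r[2],1),np.round(np.median(q,0),4),np.percentile(q[:,0],[5,95]))
go([0.53,0.222,0.2],down(np.radians(187)))
```

```text
[0.50092725 0.21264587 0.28960819] [ 2.47339537e-01  2.40259607e-01  1.43292764e-01  1.47548854e+00
 -2.21292196e-04  1.35617684e-01]
0.027 1349 [489.6 218.2] [61.2 43.4] 6.2 [0.4854 0.2163 0.0328] [0.46129555 0.51731757]
0.055 17 [522.1 221.6] [0.7 8.9] 5.4 [0.522  0.2222 0.0593] [0.52156099 0.52252465]
0.07 13 [519.4 220.8] [1.5 8.4] 13.7 [0.5192 0.2203 0.0768] [0.5187565  0.52093388]
0.08 24 [520.1 221.6] [2.9 9.5] 2.2 [0.5195 0.2208 0.0847] [0.51872226 0.52153773]
0.09 26 [520.4 221.3] [3.  9.3] 9.4 [0.5198 0.2218 0.0953] [0.51924631 0.52188147]
0.1 179 [531.1 222.5] [22.7  9.1] 6.5 [0.5301 0.2222 0.1056] [0.52031382 0.54101383]
d [-0.0301  0.0068  0.0902] r [-0.0004 -0.0007 -0.0115] yaw -173.66
```

View pics/w1.png

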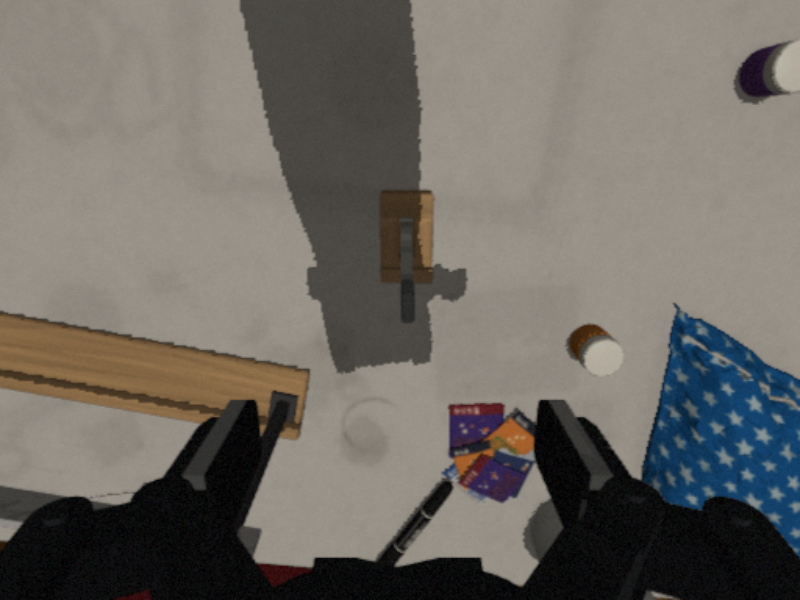

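Request:
send_rows(
  deltas=[
    {"dx":-0.03,"dy":0.007,"dz":0.07,"rx":0,"ry":0,"rz":-0.011,"hand":-1},
    {"dx":-0.03,"dy":0.007,"dz":0.1,"rx":0,"ry":0,"rz":-0.011,"hand":-0.5},
    {"dx":-0.03,"dy":0.007,"dz":0.13,"rx":0,"ry":0,"rz":-0.011,"hand":-0.2},
    {"dx":-0.03,"dy":0.007,"dz":0.13,"rx":0,"ry":0,"rz":-0.011,"hand":0},
    {"dx":-0.03,"dy":0.007,"dz":0.13,"rx":0,"ry":0,"rz":-0.011,"hand":0},
    {"dx":-0.03,"dy":0.007,"dz":0.13,"rx":0,"ry":0,"rz":-0.011,"hand":0},
    {"dx":-0.03,"dy":0.007,"dz":0.13,"rx":0,"ry":0,"rz":-0.011,"hand":0},
  ],
)

```text
time_s: 3.03
ee_pos: [0.5312, 0.2224, 0.1634]
orientation: [-0.19, 3.132, 0.001]
ft_force: [1.2, 0.1, 0.4]
opening: 0.0428
grip_force: 0.0
```

Run:
```python
from h import *
s=env.sense();print(s['ee_pos'],s['opening'])
d=shot('wrist');np.savez('w2',**d)
cv2.imwrite('pics/w2.png',cv2.resize(d['image'],(800,600)))
W=d['W'].reshape(-1,3); near=(abs(W[:,0]-.53)<.03)&(abs(W[:,1]-.22)<.015)
c,sn=np.cos(np.radians(6.4)),np.sin(np.radians(6.4))
q=W[near&(W[:,2]>.06)&(W[:,2]<.125)]; q=q[:,:]
X=c*q[:,0]+sn*q[:,1]; Y=-sn*q[:,0]+c*q[:,1]; Z=q[:,2]
top=(Z>.103)
print('top',top.sum(),np.polyfit(X[top],Z[top],1),X[top].min(),X[top].max(),Y[top].min(),Y[top].max(),Z[top].mean())
f=(Z<.102); print('front',f.sum()); print(np.polyfit(Z[f],X[f],1))
print('tabc world', q[top].mean(0))
r=cv2.minAreaRect((q[top][:,:2]*1000).astype(np.float32));print(r)
```

```text
[0.53124588 0.22238577 0.16335354] 0.04284169143247651
top 421 [-0.00483738  0.10814921] 0.5407721502118688 0.5648292973920038 0.15725282954605754 0.1671153010126188 0.10547925326591631
front 200
[-0.02608338  0.54371217]
tabc world [0.53043808 0.2225653  0.10547925]
((531.271728515625, 222.80714416503906), (24.057598114013672, 9.853593826293945), 6.561862945556641)
```

View pics/w2.png

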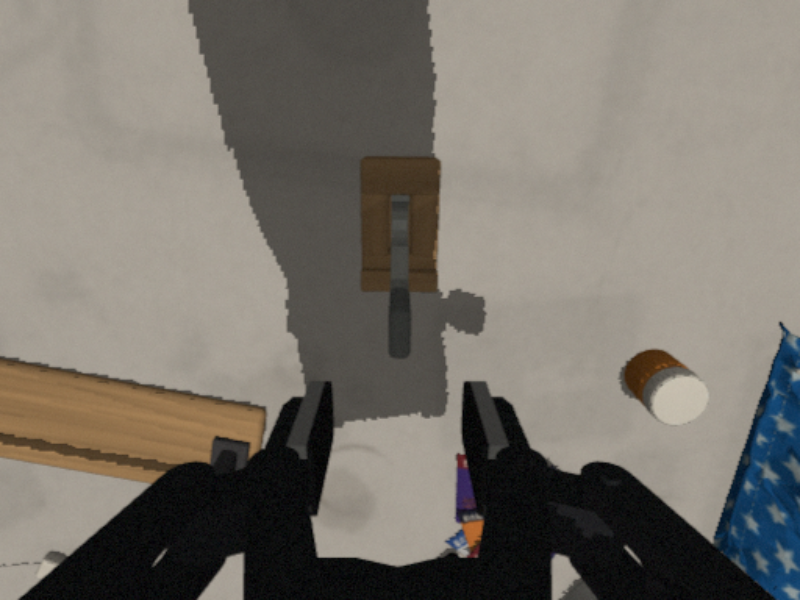

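The hook stands upright, and the tab is at about (0.531, 0.2226), right under the fingers. I'll descend and grip.

Request:
send_rows(
  deltas=[
    {"dx":0,"dy":0,"dz":0.03,"rx":0,"ry":0,"rz":0,"hand":0},
    {"dx":0,"dy":0,"dz":0.06,"rx":0,"ry":0,"rz":0,"hand":0},
    {"dx":0,"dy":0,"dz":0.084,"rx":0,"ry":0,"rz":0,"hand":0},
    {"dx":0,"dy":0,"dz":0.084,"rx":0,"ry":0,"rz":0,"hand":0},
    {"dx":0,"dy":0,"dz":0.084,"rx":0,"ry":0,"rz":0,"hand":0.3},
    {"dx":0,"dy":0,"dz":0.084,"rx":0,"ry":0,"rz":0,"hand":0.6},
    {"dx":0,"dy":0,"dz":0.084,"rx":0,"ry":0,"rz":0,"hand":1},
    {"dx":0,"dy":0,"dz":0.084,"rx":0,"ry":0,"rz":0,"hand":1},
    {"dx":0,"dy":0,"dz":0.084,"rx":0,"ry":0,"rz":0,"hand":1},
    {"dx":0,"dy":0,"dz":0.084,"rx":0,"ry":0,"rz":0,"hand":1},
  ],
)

```text
time_s: 3.92
ee_pos: [0.5316, 0.2229, 0.0786]
orientation: [-0.191, 3.132, 0.001]
ft_force: [0.2, -0.5, 7.4]
opening: 0.0087
grip_force: 61.9
```

Request:
send_rows(
  deltas=[
    {"dx":0,"dy":0,"dz":-0.01,"rx":0,"ry":0,"rz":0,"hand":1},
    {"dx":0,"dy":0,"dz":-0.025,"rx":0,"ry":0,"rz":0,"hand":1},
    {"dx":0,"dy":0,"dz":-0.045,"rx":0,"ry":0,"rz":0,"hand":1},
    {"dx":0,"dy":0,"dz":-0.07,"rx":0,"ry":0,"rz":0,"hand":1},
    {"dx":0,"dy":0,"dz":-0.1,"rx":0,"ry":0,"rz":0,"hand":1},
    {"dx":0,"dy":0,"dz":-0.135,"rx":0,"ry":0,"rz":0,"hand":1},
    {"dx":0,"dy":0,"dz":-0.17,"rx":0,"ry":0,"rz":0,"hand":1},
    {"dx":0,"dy":0,"dz":-0.2,"rx":0,"ry":0,"rz":0,"hand":1},
    {"dx":0,"dy":0,"dz":-0.2,"rx":0,"ry":0,"rz":0,"hand":1},
    {"dx":0,"dy":0,"dz":-0.2,"rx":0,"ry":0,"rz":0,"hand":1},
  ],
)

```text
time_s: 4.75
ee_pos: [0.5307, 0.2228, 0.279]
orientation: [-0.192, 3.131, 0.002]
ft_force: [-0.0, -0.2, -1.0]
opening: 0.0089
grip_force: 60.7
```

Run:
```python
from h import *
s=env.sense();print(s['ee_pos'],s['opening'],s['ft_force'])
d=shot('wrist');np.savez('w3',**d)
e=shot('scene');np.savez('s3',**e);p=s['ee_pos']
K=e['mtx'];M=np.linalg.inv(e['world_from_camera']);c=M[:3,:3]@(p+[0,0,-.03])+M[:3,3];u,v=(K@c/c[2])[:2].astype(int);print(u,v)
o=np.zeros((600,800,3),np.uint8)
o[:600,:450]=cv2.resize(e['image'][v-40:v+40,u-30:u+30],(450,600),interpolation=cv2.INTER_CUBIC)
o[:350,450:]=cv2.resize(d['image'][100:384,130:390],(350,350))
cv2.imwrite('pics/w3.png',o)
for D,n in((d,'w'),(e,'s')):
    W=D['W'].reshape(-1,3)-p; m=(np.linalg.norm(W[:,:2],axis=1)<.07)&(W[:,2]<-.002)&(W[:,2]>-.09); q=W[m]
    c,sn=np.cos(np.radians(6.9)),np.sin(np.radians(6.9)); X=c*q[:,0]+sn*q[:,1];Y=-sn*q[:,0]+c*q[:,1];Z=q[:,2]
    for a in np.arange(-.08,0,.008):
        k=(Z>=a)&(Z<a+.008)&(abs(Y)<.012)
        if k.sum()>3: print(n,round(a+.004,3),k.sum(),np.round(np.percentile(X[k],[5,50,95])*1000,1),np.round(np.percentile(Y[k],[5,50,95])*1000,1))
    print(n,'zmin',Z.min() if len(Z) else 0)
```

```text
[0.53065886 0.22283404 0.27903061] 0.008949169798428748 [-0.02289217 -0.20070847 -1.03906971]
199 191
w -0.06 406 [-43.9 -35.2 -27.9] [-5.  -0.3  4.4]
w -0.052 84 [-27.4 -26.3 -25.7] [-4.9 -0.3  4.1]
w -0.044 255 [-53.6 -25.  -21.1] [-5.1 -0.9  4.1]
w -0.036 385 [-53.5 -17.7 -12.1] [-5.1 -0.3  4. ]
w -0.028 131 [-12.1 -10.2  -9.6] [-4.8 -0.3  3.9]
w -0.02 114 [-10.3  -9.7  -9.1] [-4.9 -0.3  4.2]
w -0.012 52 [-9.9 -9.4 -9. ] [-5.2 -0.6  4.1]
w -0.004 63 [-13.2 -12.6 -11. ] [-4.5 -0.3  3.9]
w zmin -0.06331397750733997
s -0.068 7 [-43.5 -35.2 -26.1] [-2.6  3.2  4.6]
s -0.06 27 [-50.4 -32.3 -25.6] [-4.7 -0.4  4.7]
s -0.052 21 [-52.3 -27.  -23.7] [-4.   1.8  4.6]
s -0.044 30 [-54.3 -24.7  -1.9] [-4.8  0.6  4.6]
s -0.036 29 [-19.7 -11.7   6.8] [-4.6  0.6  4.2]
s -0.028 18 [-12.1  -8.4   2.5] [-4.6  1.3  5.7]
s -0.02 16 [-9.9 -7.5  4.8] [-4.8  3.6  5.5]
s -0.012 12 [-11.6  -8.6   2.7] [-2.1  3.3  5.2]
s -0.004 9 [-13.5 -11.9  -5.1] [-3.1  2.3  3.9]
s zmin -0.06602680726967497
```

View pics/w3.png

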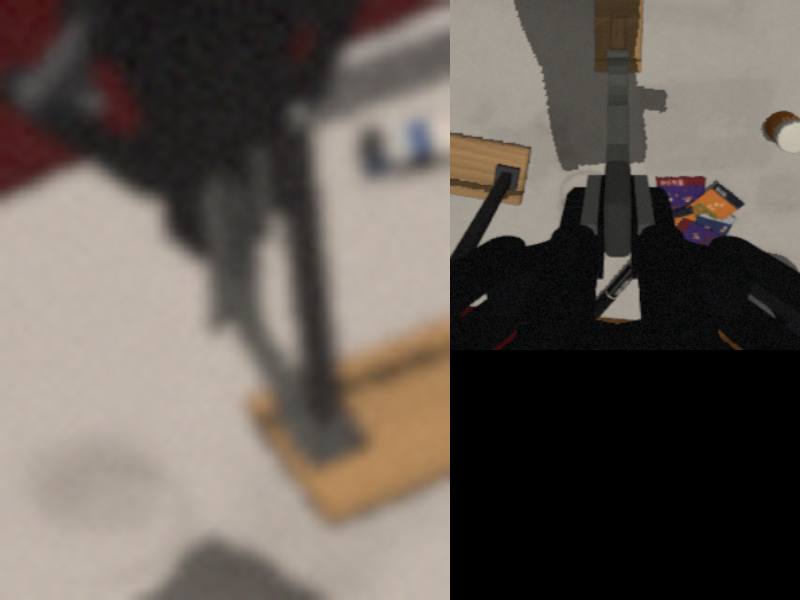

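Run:
```python
from h import *
s=env.sense();cmd=None
go([0.53,0.22,0.31],down(np.radians(186.9),0))
go([0.69,-0.03,0.31],down(np.radians(174.5),-0.03))
print(down(np.radians(174.5),-0.03).apply([0,0,1]))
```

```text
d [ 0.0001 -0.0026 -0.034 ] r [-0.     -0.0006  0.0018] yaw -173.0
d [-0.1282 -0.2702 -0.034 ] r [ 0.0032 -0.0305  0.2182] yaw -173.0
[ 0.02985741 -0.00287494 -0.99955003]
```

Request:
send_rows(
  deltas=[
    {"dx":0,"dy":0,"dz":-0.034,"rx":0,"ry":0,"rz":0,"hand":1},
    {"dx":-0.03,"dy":-0.03,"dz":-0.034,"rx":0.003,"ry":-0.03,"rz":0.1,"hand":1},
    {"dx":-0.05,"dy":-0.06,"dz":-0.034,"rx":0.003,"ry":-0.03,"rz":0.218,"hand":1},
    {"dx":-0.07,"dy":-0.095,"dz":-0.034,"rx":0.003,"ry":-0.03,"rz":0.218,"hand":1},
    {"dx":-0.09,"dy":-0.13,"dz":-0.034,"rx":0.003,"ry":-0.03,"rz":0.218,"hand":1},
    {"dx":-0.11,"dy":-0.165,"dz":-0.034,"rx":0.003,"ry":-0.03,"rz":0.218,"hand":1},
    {"dx":-0.128,"dy":-0.2,"dz":-0.034,"rx":0.003,"ry":-0.03,"rz":0.218,"hand":1},
    {"dx":-0.128,"dy":-0.235,"dz":-0.034,"rx":0.003,"ry":-0.03,"rz":0.218,"hand":1},
    {"dx":-0.128,"dy":-0.27,"dz":-0.034,"rx":0.003,"ry":-0.03,"rz":0.218,"hand":1},
    {"dx":-0.128,"dy":-0.27,"dz":-0.034,"rx":0.003,"ry":-0.03,"rz":0.218,"hand":1},
  ],
)

```text
time_s: 5.68
ee_pos: [0.6906, -0.0359, 0.3072]
orientation: [0.157, 3.112, -0.004]
ft_force: [-0.2, 0.1, -0.8]
opening: 0.0087
grip_force: 60.6
```

Run:
```python
from h import *
s=env.sense();print(s['ee_pos'],s['qpos'],s['ft_force'])
d=shot('wrist');np.savez('w4',**d)
cv2.imwrite('pics/w4.png',cv2.resize(d['image'],(800,600)))
W=d['W'].reshape(-1,3);m=(W[:,2]>.186)&(W[:,2]<.2)&(abs(W[:,0]-.66)<.03)&(W[:,1]>-.15)&(W[:,1]<.08);q=W[m]
print(len(q))
L=cv2.fitLine(q[:,:2].astype(np.float32),cv2.DIST_HUBER,0,.001,.001).ravel();print('line',L,np.degrees(np.arctan2(L[1],L[0])))
n=np.array([L[1],-L[0]]);n*=np.sign(n[0]);o=(q[:,:2]-L[2:])@n
t=q[:,2]>.192
print('across pct',np.percentile(o[t],[2,10,50,90,98]),np.median(q[t,2]))
for y in np.arange(-.12,.06,.004):
    k=(q[:,1]>=y)&(q[:,1]<y+.004); 
    if k.any(): print(round(y+.002,3),k.sum(),round(np.percentile(q[k,2],90),4),end=' | ')
```

```text
[ 0.69060362 -0.03590931  0.30717155] [-1.73451822e-01  5.03285061e-01  5.90111384e-01  1.63182805e+00
  7.33736092e-04 -7.25107203e-02] [-0.18419674  0.14283246 -0.82939951]
2363
line [ 0.09454314  0.9955208   0.66367304 -0.03146816] 84.57497
across pct [-0.00199614 -0.00168322  0.00067977  0.00331109  0.00387912] 0.19521008627735478
-0.118 43 0.196 | -0.114 42 0.1959 | -0.11 41 0.196 | -0.106 48 0.1961 | -0.102 42 0.1959 | -0.098 42 0.1961 | -0.094 42 0.1961 | -0.09 47 0.1961 | -0.086 45 0.1963 | -0.082 48 0.1955 | -0.078 32 0.1893 | -0.074 36 0.1892 | -0.07 31 0.1948 | -0.066 47 0.196 | -0.062 46 0.1961 | -0.058 44 0.1957 | -0.054 46 0.1961 | -0.05 45 0.1959 | -0.046 47 0.1957 | -0.042 48 0.1959 | -0.026 40 0.1961 | -0.022 45 0.196 | -0.018 45 0.1961 | -0.014 44 0.196 | -0.01 41 0.1963 | -0.006 43 0.1961 | -0.002 43 0.196 | 0.002 44 0.1959 | 0.006 43 0.196 | 0.01 45 0.1961 | 0.014 42 0.1963 | 0.018 41 0.1959 | 0.022 44 0.1959 | 0.026 45 0.1961 | 0.03 45 0.1961 | 0.034 42 0.1961 | 0.038 43 0.1958 | 0.042 41 0.1959 | 0.046 44 0.1959 | 0.05 43 0.196 | 0.054 45 0.1961 | 0.058 44 0.1961 |
```

View pics/w4.png

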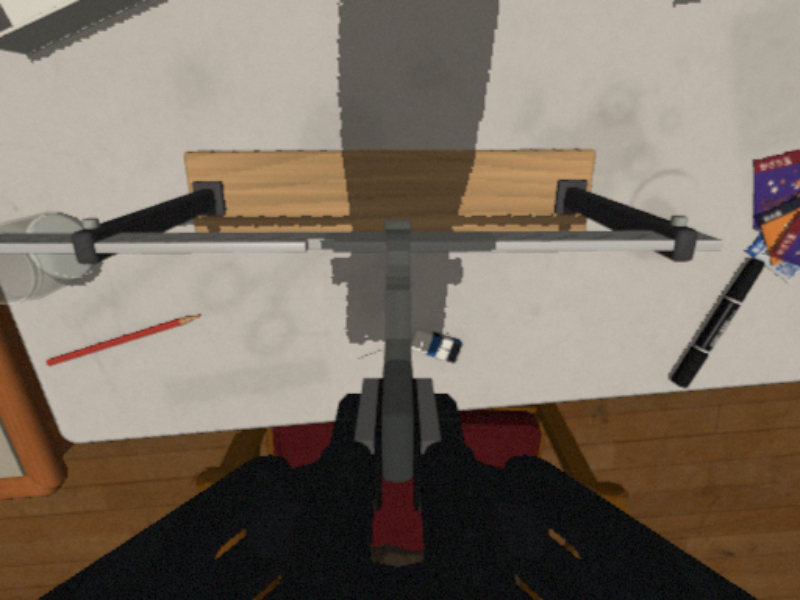

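Run:
```python
from h import *
d=np.load('w4.npz');W=d['W'];q=W.reshape(-1,3)
q=q[(q[:,2]>.185)&(q[:,2]<.2)&(abs(q[:,0]-.66)<.03)&(q[:,1]<-.055)&(q[:,1]>-.1)]
t=np.array([.0945,.9955]); s=(q[:,:2]-[.6646,-.0315])@t
hi=q[:,2]>.1935
h=np.sort(s[hi]); g=np.diff(h); i=g.argmax(); print('gap',h[i],h[i+1],'mid',(h[i]+h[i+1])/2); 
lo=(q[:,2]<.1905)&(q[:,2]>.187); print(np.percentile(s[lo],[1,50,99]))
m=(h[i]+h[i+1])/2; c=np.array([.6646,-.0315])+m*t; print('notch mid',c)
s0=env.sense();print(s0['ee_pos'])
rot=down(np.radians(174.6),-.03)
xh=np.array([np.cos(np.radians(-5.4)),np.sin(np.radians(-5.4))]); 
e=c+t*.013+xh*.0003; print(e)
go([*e,.285],rot);go([*e,.23],rot);go([*e,.210],rot)
```

```text
gap -0.05147079731156192 -0.03737062809155481 mid -0.04442071270155837
[-0.06644258 -0.04520891 -0.02474056]
notch mid [ 0.66040224 -0.07572082]
[ 0.6902344  -0.03327841  0.30762589]
[ 0.66192941 -0.06280755]
d [ 0.0258 -0.0322  0.022 ] r [ 0.    -0.004 -0.006] yaw 174.25
d [ 0.0272 -0.0322  0.0769] r [ 0.    -0.004 -0.006] yaw 174.25
d [ 0.0277 -0.0322  0.0969] r [ 0.    -0.004 -0.006] yaw 174.25
```

Request:
send_rows(
  deltas=[
    {"dx":0.026,"dy":-0.032,"dz":0.01,"rx":0,"ry":-0.004,"rz":-0.006,"hand":1},
    {"dx":0.026,"dy":-0.032,"dz":0.022,"rx":0,"ry":-0.004,"rz":-0.006,"hand":1},
    {"dx":0.026,"dy":-0.032,"dz":0.022,"rx":0,"ry":-0.004,"rz":-0.006,"hand":1},
    {"dx":0.0262,"dy":-0.0322,"dz":0.035,"rx":0,"ry":-0.004,"rz":-0.006,"hand":1},
    {"dx":0.0265,"dy":-0.0322,"dz":0.045,"rx":0,"ry":-0.004,"rz":-0.006,"hand":1},
    {"dx":0.0267,"dy":-0.0322,"dz":0.055,"rx":0,"ry":-0.004,"rz":-0.006,"hand":1},
    {"dx":0.0267,"dy":-0.0322,"dz":0.055,"rx":0,"ry":-0.004,"rz":-0.006,"hand":1},
    {"dx":0.0267,"dy":-0.0322,"dz":0.055,"rx":0,"ry":-0.004,"rz":-0.006,"hand":1},
  ],
)

```text
time_s: 6.4
ee_pos: [0.6622, -0.0585, 0.2542]
orientation: [0.138, 3.106, -0.002]
ft_force: [0.1, -0.4, -0.0]
opening: 0.0092
grip_force: 60.6
```

Run:
```python
from h import *
s=env.sense();print(s['ee_pos'],s['ft_force'])
rot=down(np.radians(174.6),-.03);e=[.6619,-.0628]
go([*e,.23],rot);go([*e,.210],rot);go([*e,.208],rot)
```

```text
[ 0.66220013 -0.0584945   0.25415328] [ 0.14171988 -0.42543513 -0.04207117]
d [ 0.0007 -0.0043  0.0241] r [0.0006 0.0029 0.0053] yaw 174.91
d [ 0.0014 -0.0043  0.0441] r [0.0006 0.0029 0.0053] yaw 174.91
d [ 0.0014 -0.0043  0.0461] r [0.0006 0.0029 0.0053] yaw 174.91
```

Request:
send_rows(
  deltas=[
    {"dx":0.0005,"dy":-0.004,"dz":0.01,"rx":0,"ry":0.003,"rz":0.005,"hand":1},
    {"dx":0.0007,"dy":-0.004,"dz":0.02,"rx":0,"ry":0.003,"rz":0.005,"hand":1},
    {"dx":0.001,"dy":-0.004,"dz":0.03,"rx":0,"ry":0.003,"rz":0.005,"hand":1},
    {"dx":0.0012,"dy":-0.004,"dz":0.036,"rx":0,"ry":0.003,"rz":0.005,"hand":1},
    {"dx":0.0012,"dy":-0.004,"dz":0.039,"rx":0,"ry":0.003,"rz":0.005,"hand":1},
    {"dx":0.0012,"dy":-0.004,"dz":0.039,"rx":0,"ry":0.003,"rz":0.005,"hand":1},
    {"dx":0.0012,"dy":-0.004,"dz":0.039,"rx":0,"ry":0.003,"rz":0.005,"hand":1},
  ],
)

```text
time_s: 6.98
ee_pos: [0.662, -0.0634, 0.2152]
orientation: [0.148, 3.107, -0.002]
ft_force: [1.8, -0.7, -1.6]
opening: 0.009
grip_force: 60.3
```

```bash
cat > m.py <<'E'
from h import *
import sys
s=env.sense();print(s['time_s'],s['ee_pos'],s['ft_force'],s['wrist_torque'],s['opening'])
rot=down(np.radians(174.6),-.03)
p=s['ee_pos'][:2]-[.6604,-.0757]; t=np.array([.0945,.9955]);n=np.array([.9955,-.0945])
print('along',p@t,'across',p@n)
for a in sys.argv[1:]:
    al,ac,z=map(float,a.split(',')); go([*(np.array([.6604,-.0757])+al*t+ac*n),z],rot)
E
python3 m.py .013,.0003,.208 0,.0003,.208
```

```text
6.9833 [ 0.66202016 -0.06339667  0.21518631] [ 1.81233435 -0.69746237 -1.60228266] [-0.06130637 -0.57593278 -0.03885079] 0.008961460264005497
along 0.012401068598222535 across 0.0004502050388748954
d [0.0004 0.0006 0.0072] r [ 0.0003  0.0008 -0.0006] yaw 174.56
d [ 0.0004 -0.0124  0.0072] r [ 0.0003  0.0008 -0.0006] yaw 174.56
```

Request:
send_rows(
  deltas=[
    {"dx":-0.0008,"dy":0,"dz":0,"rx":0,"ry":0,"rz":0,"hand":1},
    {"dx":-0.0008,"dy":0,"dz":0,"rx":0,"ry":0,"rz":0,"hand":1},
    {"dx":-0.0008,"dy":0,"dz":0,"rx":0,"ry":0,"rz":0,"hand":1},
  ],
)

```text
time_s: 7.23
ee_pos: [0.6626, -0.0634, 0.2158]
orientation: [0.147, 3.107, -0.002]
ft_force: [0.2, -0.5, 0.0]
opening: 0.009
grip_force: 60.5
```

```bash
python3 m.py .013,.0003,.208
```

```text
7.2333 [ 0.6625722  -0.06343541  0.21577345] [ 0.17585376 -0.46396532  0.04468864] [-0.03137556  0.05699786 -0.01321228] 0.008959030171375988
along 0.012414670195567036 across 0.0010034249388657353
d [0.0009 0.0006 0.0077] r [ 0.0002  0.0009 -0.0006] yaw 174.56
```

Request:
send_rows(
  deltas=[
    {"dx":-0.0004,"dy":0,"dz":0.003,"rx":0,"ry":0,"rz":0,"hand":1},
    {"dx":-0.0004,"dy":0,"dz":0.006,"rx":0,"ry":0,"rz":0,"hand":1},
    {"dx":-0.0004,"dy":0,"dz":0.0075,"rx":0,"ry":0,"rz":0,"hand":1},
    {"dx":-0.0004,"dy":0,"dz":0.0085,"rx":0,"ry":0,"rz":0,"hand":1},
    {"dx":-0.0004,"dy":0,"dz":0.0085,"rx":0,"ry":0,"rz":0,"hand":1},
  ],
)

```text
time_s: 7.65
ee_pos: [0.6633, -0.0635, 0.2081]
orientation: [0.147, 3.106, -0.002]
ft_force: [-2.7, 0.0, 7.1]
opening: 0.0088
grip_force: 62.1
```

```bash
python3 m.py .013,.0013,.206
```

```text
7.65 [ 0.66330036 -0.06352339  0.20814112] [-2.74570061  0.01271078  7.10798067] [ 0.06763743  0.55135343 -0.01335408] 0.008823817722634334
along 0.012395898160244948 across 0.001736619233978667
d [0.0005 0.0006 0.0021] r [-0.      0.0024 -0.0006] yaw 174.57
```

Request:
send_rows(
  deltas=[
    {"dx":0.0004,"dy":-0.001,"dz":-0.0003,"rx":0,"ry":0,"rz":0,"hand":1},
    {"dx":0.0004,"dy":-0.003,"dz":-0.0003,"rx":0,"ry":0,"rz":0,"hand":1},
    {"dx":0.0004,"dy":-0.005,"dz":-0.0003,"rx":0,"ry":0,"rz":0,"hand":1},
    {"dx":0.0004,"dy":-0.007,"dz":-0.0003,"rx":0,"ry":0,"rz":0,"hand":1},
    {"dx":0.0004,"dy":-0.009,"dz":-0.0003,"rx":0,"ry":0,"rz":0,"hand":1},
    {"dx":0.0004,"dy":-0.0095,"dz":-0.0003,"rx":0,"ry":0,"rz":0,"hand":1},
    {"dx":0.0004,"dy":-0.0095,"dz":-0.0003,"rx":0,"ry":0,"rz":0,"hand":1},
  ],
)

```text
time_s: 8.23
ee_pos: [0.662, -0.0733, 0.2071]
orientation: [0.148, 3.107, -0.003]
ft_force: [0.7, -0.0, -0.2]
opening: 0.0087
grip_force: 60.7
```

```bash
python3 m.py .0,.0013,.207
```

```text
8.2333 [ 0.66196513 -0.07325245  0.20706643] [ 0.6921735  -0.00282757 -0.21316583] [-0.12608123 -0.00518298  0.06367341] 0.008654829335774567
along 0.002584441095938169 across 0.0013267912041525385
d [ 0.     -0.0026  0.0001] r [-0.0003  0.0007 -0.0008] yaw 174.55
```

Request:
send_rows(
  deltas=[
    {"dx":0,"dy":-0.0015,"dz":0,"rx":0,"ry":0,"rz":0,"hand":1},
    {"dx":0,"dy":-0.0024,"dz":0,"rx":0,"ry":0,"rz":0,"hand":1},
    {"dx":0,"dy":-0.0024,"dz":0.0015,"rx":0,"ry":0,"rz":0,"hand":1},
    {"dx":0,"dy":-0.0024,"dz":0.003,"rx":0,"ry":0,"rz":0,"hand":1},
    {"dx":0,"dy":-0.0024,"dz":0.004,"rx":0,"ry":0,"rz":0,"hand":1},
    {"dx":0,"dy":-0.0024,"dz":0.004,"rx":0,"ry":0,"rz":0,"hand":1},
  ],
)

```text
time_s: 8.73
ee_pos: [0.6619, -0.0753, 0.2028]
orientation: [0.147, 3.108, -0.002]
ft_force: [-0.1, 0.4, -0.6]
opening: 0.0086
grip_force: 60.7
```

```bash
python3 m.py .0,.0013,.201
```

```text
8.7333 [ 0.66186545 -0.07528031  0.20279014] [-0.13894941  0.37871123 -0.55777288] [-0.01083988  0.01221467 -0.0299261 ] 0.008626087298408885
along 0.0005562827587286891 across 0.0014191915751821085
d [ 0.0002 -0.0006  0.0018] r [ 0.0003  0.0004 -0.0006] yaw 174.57
```

Request:
send_rows(
  deltas=[
    {"dx":0,"dy":-0.0005,"dz":0.001,"rx":0,"ry":0,"rz":0,"hand":1},
    {"dx":0,"dy":-0.0005,"dz":0.0015,"rx":0,"ry":0,"rz":0,"hand":1},
    {"dx":0,"dy":-0.0005,"dz":0.0018,"rx":0,"ry":0,"rz":0,"hand":1},
    {"dx":0,"dy":-0.0005,"dz":0.0018,"rx":0,"ry":0,"rz":0,"hand":1},
  ],
)

```text
time_s: 9.07
ee_pos: [0.662, -0.0758, 0.2014]
orientation: [0.147, 3.107, -0.002]
ft_force: [0.7, 0.3, -1.4]
opening: 0.0089
grip_force: 60.7
```

```bash
python3 m.py .0,.0013,.201
```

```text
9.0667 [ 0.66199147 -0.07581608  0.20143132] [ 0.748221    0.34846594 -1.43143878] [-0.01066913 -0.03172381  0.04625534] 0.008891383047261496
along 3.483899535984904e-05 across 0.0015952736615755818
d [ 0.0003 -0.      0.0004] r [ 0.0002  0.001  -0.0006] yaw 174.57
```

Request:
send_rows(
  deltas=[
    {"dx":0,"dy":0,"dz":0.0006,"rx":0,"ry":0,"rz":0,"hand":1},
    {"dx":0,"dy":0,"dz":0.0006,"rx":0,"ry":0,"rz":0,"hand":0.7},
    {"dx":0,"dy":0,"dz":0.0006,"rx":0,"ry":0,"rz":0,"hand":0.5},
    {"dx":0,"dy":0,"dz":0.0006,"rx":0,"ry":0,"rz":0,"hand":0.3},
    {"dx":0,"dy":0,"dz":0.0006,"rx":0,"ry":0,"rz":0,"hand":0.2},
    {"dx":0,"dy":0,"dz":0.0006,"rx":0,"ry":0,"rz":0,"hand":0.2},
    {"dx":0,"dy":0,"dz":0.0006,"rx":0,"ry":0,"rz":0,"hand":0.2},
  ],
)

```text
time_s: 9.65
ee_pos: [0.6621, -0.0758, 0.2009]
orientation: [0.147, 3.107, -0.002]
ft_force: [-0.5, 0.2, 1.0]
opening: 0.0343
grip_force: 0.0
```

Request:
send_rows(
  deltas=[
    {"dx":0,"dy":0,"dz":-0.01,"rx":0,"ry":0,"rz":0,"hand":0.2},
    {"dx":0,"dy":0,"dz":-0.03,"rx":0,"ry":0,"rz":0,"hand":0.2},
    {"dx":0,"dy":0,"dz":-0.055,"rx":0,"ry":0,"rz":0,"hand":0.2},
    {"dx":0,"dy":0,"dz":-0.08,"rx":0,"ry":0,"rz":0,"hand":0},
    {"dx":0,"dy":0,"dz":-0.1,"rx":0,"ry":0,"rz":0,"hand":0},
    {"dx":0.02,"dy":0,"dz":-0.12,"rx":0,"ry":0,"rz":0,"hand":0},
    {"dx":0.05,"dy":0,"dz":-0.12,"rx":0,"ry":0,"rz":0,"hand":0},
    {"dx":0.05,"dy":0,"dz":-0.12,"rx":0,"ry":0,"rz":0,"hand":0},
  ],
)

```text
time_s: 10.32
ee_pos: [0.6048, -0.07, 0.3217]
orientation: [0.147, 3.106, -0.002]
ft_force: [-0.6, 0.3, -0.1]
opening: 0.0427
grip_force: 0.0
```

Run:
```python
from h import *
s=env.sense();print(s['time_s'],s['ee_pos'],s['ft_force'],s['qpos'])
d=shot('wrist');np.savez('w5',**d)
o=np.zeros((600,800,3),np.uint8);o[:,:500]=cv2.resize(d['image'][:,96:416],(500,600))
e=shot('scene');np.savez('s5',**e)
K=e['mtx'];M=np.linalg.inv(e['world_from_camera']);c=M[:3,:3]@[.66,-.076,.17]+M[:3,3];u,v=(K@c/c[2])[:2].astype(int)
o[:300,500:]=cv2.resize(e['image'][v-30:v+30,u-30:u+30],(300,300),interpolation=cv2.INTER_CUBIC)
cv2.imwrite('pics/w5.png',o)
t=np.array([.0945,.9955]);n=np.array([.9955,-.0945])
W=d['W'].reshape(-1,3);r=W[:,:2]-[.6604,-.0757];A=r@t;C=r@n;Z=W[:,2]
k=(abs(A)<.012)&(abs(C)<.07)&(Z>.1)&(Z<.25)
for a in np.arange(.116,.24,.008):
    j=k&(Z>=a)&(Z<a+.008)
    if j.sum()>3: print(round(a+.004,3),j.sum(),'across',np.round(np.percentile(C[j],[3,50,97])*1e3,1),'along',np.round(np.percentile(A[j],[3,50,97])*1e3,1))
print(Z[k].max())
j=k&(Z>.22);print(A[j].mean(),C[j].mean(),np.polyfit(C[j],Z[j],1),np.median(Z[j]))
```

```text
10.3167 [ 0.60483616 -0.07000794  0.32168515] [-0.59308501  0.25746207 -0.10864422] [-0.25543753  0.33636219  0.35934858  1.56248649  0.00504522 -0.16074111]
0.136 139 across [-36.5 -27.3 -20.2] along [-5.5 -1.1  3.4]
0.144 32 across [-41.2 -19.7 -18.9] along [-5.5 -1.   3.4]
0.152 83 across [-48.9 -43.7 -18. ] along [-5.2 -1.   3.3]
0.16 80 across [-19.2 -14.9 -11.3] along [-5.3 -1.   3.2]
0.168 74 across [-11.9  -8.3  -2.4] along [-5.2 -1.   8. ]
0.176 62 across [-7.9 -3.  -2.3] along [-11.2  -0.5  10.5]
0.184 67 across [-8.4 -2.8 -0.2] along [-11.    4.   11.1]
0.192 109 across [-13.5  -2.    2.8] along [-11.6   5.   11.7]
0.2 36 across [-15.  -13.8  -0.4] along [-11.5  -1.4   7.6]
0.208 35 across [-15.9 -15.  -12.6] along [-5.5  0.   3.7]
0.216 33 across [-16.7 -16.  -14. ] along [-5.3 -0.8  3.6]
0.224 181 across [-17.2 -11.8   3. ] along [-5.2 -0.8  3.5]
0.232 106 across [-12.2  -1.2   4.6] along [-4.3 -0.8  2.6]
0.23013502138232364
-0.0007975449409811001 -0.007315082581792622 [0.18246737 0.22845401] 0.2274898133398501
```

View pics/w5.png

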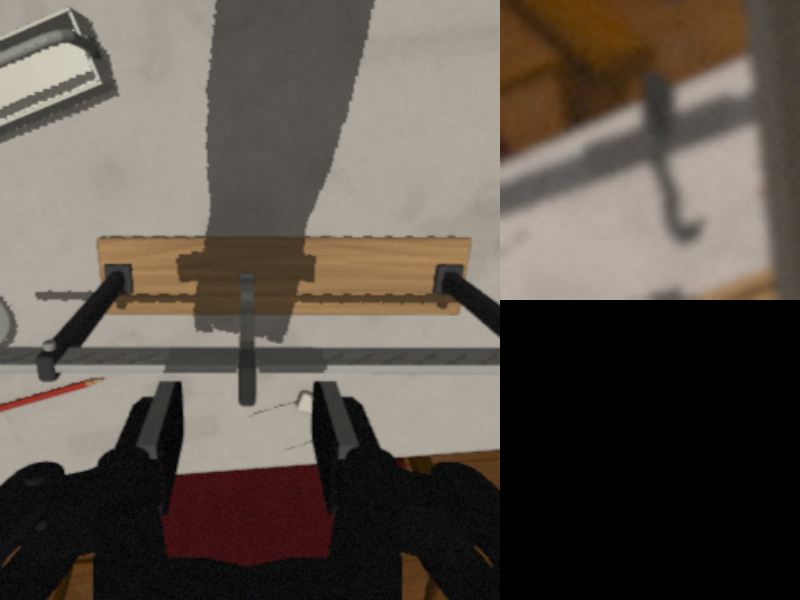

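```bash
cat > b.py <<'E'
from h import *
import sys
def tool(psi,a):
    b=np.array([np.cos(psi),np.sin(psi),0]);y=np.array([-np.sin(psi),np.cos(psi),0])
    z=np.sin(a)*b-np.cos(a)*np.array([0,0,1.]); return R.from_matrix(np.stack([y,np.cross(z,y),z],1))
A=np.radians(40)
E
python3 - <<'E'
from b import *
d=np.load('w5.npz');t=np.array([.0945,.9955]);n=np.array([.9955,-.0945])
W=d['W'].reshape(-1,3);r=W[:,:2]-[.6604,-.0757];Aa=r@t;C=r@n;Z=W[:,2]
k=(abs(Aa+.001)<.003)&(C>-.06)&(C<-.015)&(Z>.1)&(Z<.17)
i=np.where(k)[0];
for a in np.arange(-.052,-.012,.003):
    j=k&(C>=a)&(C<a+.003)
    if j.any(): print(round(a+.0015,4),np.round([Z[j].min(),np.median(Z[j]),Z[j].max()],4))
psi=np.radians(14.6);rot=tool(psi,A)
G=np.array([.4732-.032*np.sin(psi),-.2542+.032*np.cos(psi),.104])
zt=rot.apply([0,0,1]);P=G+(env.pinch_z-.08)*zt
print('G',G,'pre',P,'zt',zt); go(P,rot)
E
```

```text
-0.0505 [0.1546 0.1546 0.1546]
-0.0475 [0.1534 0.1545 0.1556]
-0.0445 [0.1494 0.1516 0.1544]
-0.0415 [0.147  0.1486 0.1491]
-0.0355 [0.134  0.1362 0.137 ]
-0.0325 [0.1333 0.1343 0.1356]
-0.0295 [0.1331 0.1337 0.1355]
-0.0265 [0.1335 0.1347 0.1354]
-0.0235 [0.1338 0.1362 0.1387]
-0.0205 [0.1381 0.145  0.1568]
-0.0175 [0.154  0.1569 0.1596]
-0.0145 [0.1584 0.1586 0.16  ]
G [ 0.46513378 -0.22323331  0.104     ] pre [ 0.42700325 -0.23316557  0.15095852] zt [ 0.62203146  0.16202706 -0.76604444]
d [ 0.1702 -0.1789  0.1644] r [-0.5878 -0.3973  1.177 ] yaw 174.56
```

Request:
send_rows(
  deltas=[
    {"dx":0.04,"dy":0,"dz":0,"rx":0,"ry":0,"rz":0,"hand":0},
    {"dx":0.08,"dy":-0.02,"dz":0,"rx":-0.05,"ry":-0.03,"rz":0.1,"hand":0},
    {"dx":0.11,"dy":-0.05,"dz":0,"rx":-0.1,"ry":-0.07,"rz":0.21,"hand":0},
    {"dx":0.13,"dy":-0.08,"dz":0,"rx":-0.15,"ry":-0.1,"rz":0.31,"hand":0},
    {"dx":0.15,"dy":-0.11,"dz":0.02,"rx":-0.2,"ry":-0.14,"rz":0.41,"hand":0},
    {"dx":0.16,"dy":-0.14,"dz":0.04,"rx":-0.25,"ry":-0.17,"rz":0.52,"hand":0},
    {"dx":0.17,"dy":-0.16,"dz":0.06,"rx":-0.3,"ry":-0.205,"rz":0.61,"hand":0},
    {"dx":0.17,"dy":-0.179,"dz":0.08,"rx":-0.355,"ry":-0.24,"rz":0.71,"hand":0},
    {"dx":0.17,"dy":-0.179,"dz":0.1,"rx":-0.41,"ry":-0.275,"rz":0.82,"hand":0},
    {"dx":0.17,"dy":-0.179,"dz":0.12,"rx":-0.46,"ry":-0.31,"rz":0.92,"hand":0},
  ],
)

```text
time_s: 11.25
ee_pos: [0.4263, -0.2357, 0.1935]
orientation: [1.356, 2.363, 0.621]
ft_force: [1.1, 0.4, 0.3]
opening: 0.0428
grip_force: 0.0
```

```bash
cat > g.py <<'E'
from b import *
def gp(c,psi,off,back):
    rot=tool(psi,A);G=np.array([c[0]-off*np.sin(psi),c[1]+off*np.cos(psi),c[2]])
    return G+(env.pinch_z-back)*rot.apply([0,0,1]),rot
E
python3 - <<'E'
from g import *
s=env.sense();print(s['time_s'],s['ee_pos'],s['qpos'],s['ft_force'])
go(*gp([.4732,-.2542,.104],np.radians(14.6),.032,.08))
E
```

```text
11.25 [ 0.42633935 -0.23574332  0.1934516 ] [-1.01820899  0.0417391  -0.46644358  0.95568185  0.55602709  0.05429396] [1.09247677 0.43558343 0.2636021 ]
d [ 0.0052 -0.0209  0.0367] r [-0.1272 -0.0851  0.2492] yaw 119.01
```

Request:
send_rows(
  deltas=[
    {"dx":0.005,"dy":-0.021,"dz":0.02,"rx":-0.05,"ry":-0.03,"rz":0.1,"hand":0},
    {"dx":0.005,"dy":-0.021,"dz":0.037,"rx":-0.1,"ry":-0.06,"rz":0.2,"hand":0},
    {"dx":0.005,"dy":-0.021,"dz":0.037,"rx":-0.127,"ry":-0.085,"rz":0.249,"hand":0},
    {"dx":0.005,"dy":-0.021,"dz":0.037,"rx":-0.127,"ry":-0.085,"rz":0.249,"hand":0},
    {"dx":0.005,"dy":-0.021,"dz":0.037,"rx":-0.127,"ry":-0.085,"rz":0.249,"hand":0},
    {"dx":0.005,"dy":-0.021,"dz":0.037,"rx":-0.127,"ry":-0.085,"rz":0.249,"hand":0},
  ],
)

```text
time_s: 11.75
ee_pos: [0.4275, -0.2321, 0.1521]
orientation: [1.588, 2.079, 0.749]
ft_force: [0.5, 0.5, 0.1]
opening: 0.0428
grip_force: 0.0
```

Run:
```python
from g import *
s=env.sense();print(s['time_s'],s['ee_pos'],s['qpos'],s['ft_force'])
d=shot('wrist');np.savez('w6',**d)
cv2.imwrite('pics/w6.png',cv2.resize(d['image'],(800,600)))
e=shot('top')
for D in (d,e):
    W=D['W'].reshape(-1,3)
    q=W[(W[:,2]>.098)&(W[:,2]<.112)&(abs(W[:,0]-.473)<.05)&(abs(W[:,1]+.254)<.1)]
    if len(q)<20: print(len(q));continue
    L=cv2.fitLine(q[:,:2].astype(np.float32),cv2.DIST_HUBER,0,.001,.001).ravel();print(len(q),L,np.degrees(np.arctan2(L[1],L[0])),np.percentile(q[:,2],95))
    t=L[:2]*np.sign(L[1]);u=(q[:,:2]-[.4732,-.2542])@t;w=(q[:,:2]-[.4732,-.2542])@[t[1],-t[0]]
    print('along',u.min(),u.max(),'across',np.percentile(w,[3,50,97]))
go(*gp([.4732,-.2542,.104],np.radians(14.6),.032,.08))
go(*gp([.4732,-.2542,.104],np.radians(14.6),.032,.0))
```

```text
11.75 [ 0.42747439 -0.23207939  0.15209129] [-1.07885224  0.03317863 -0.66455036  0.68335383  0.67241733  0.29239647] [0.46676004 0.5404402  0.08647562]
2141 [ 0.25016946 -0.96820205  0.4705544  -0.2592441 ] -75.51246 0.10834204879030945
along -0.0826964231340493 0.08151453674124239 across [-0.00560954 -0.00384244  0.00066798]
152 [ 0.2505532  -0.9681028   0.47269696 -0.25333968] -75.489746 0.11003104603292568
along -0.07883241277891442 0.08008415141669387 across [-0.00396835 -0.00036879  0.00355481]
d [-0.0012 -0.0014  0.0003] r [-0.0032 -0.0029  0.0099] yaw 105.14
d [-0.0014 -0.0011  0.0803] r [-0.0032 -0.0029  0.0099] yaw 105.14
```

View pics/w6.png

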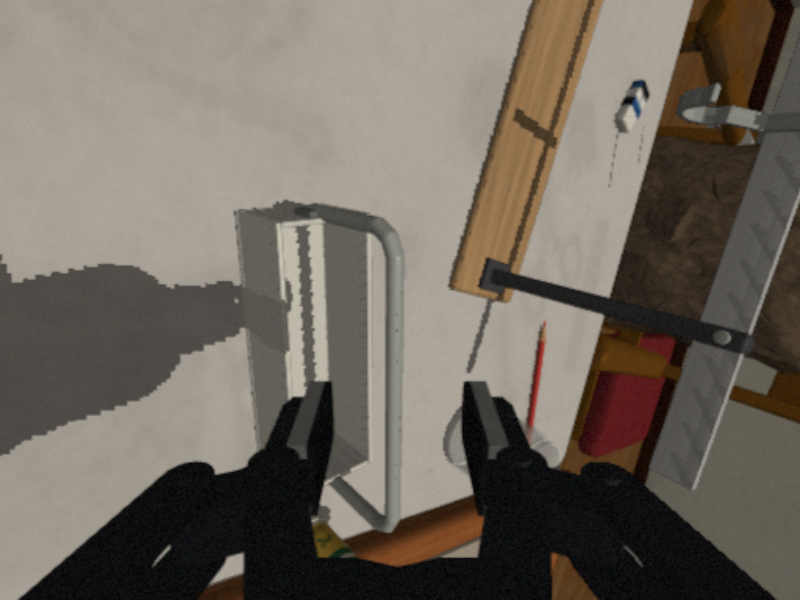

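Request:
send_rows(
  deltas=[
    {"dx":-0.0014,"dy":-0.0019,"dz":0.02,"rx":-0.003,"ry":-0.003,"rz":0.01,"hand":0},
    {"dx":-0.0014,"dy":-0.0019,"dz":0.045,"rx":-0.003,"ry":-0.003,"rz":0.01,"hand":0},
    {"dx":-0.0014,"dy":-0.0019,"dz":0.065,"rx":-0.003,"ry":-0.003,"rz":0.01,"hand":0},
    {"dx":-0.0014,"dy":-0.0019,"dz":0.079,"rx":-0.003,"ry":-0.003,"rz":0.01,"hand":0},
    {"dx":-0.0014,"dy":-0.0019,"dz":0.0795,"rx":-0.003,"ry":-0.003,"rz":0.01,"hand":0},
    {"dx":-0.0014,"dy":-0.0019,"dz":0.0795,"rx":-0.003,"ry":-0.003,"rz":0.01,"hand":0.3},
    {"dx":-0.0014,"dy":-0.0019,"dz":0.0795,"rx":-0.003,"ry":-0.003,"rz":0.01,"hand":0.5},
  ],
)

```text
time_s: 12.43
ee_pos: [0.4752, -0.2199, 0.0897]
orientation: [1.6, 2.067, 0.754]
ft_force: [-0.8, -0.6, -0.1]
opening: 0.022
grip_force: 0.0
```

Run:
```python
from g import *
s=env.sense();print(s['time_s'],s['ee_pos'],s['ft_force'],s['opening'])
go(*gp([.4722,-.2545,.104],np.radians(14.5),.032,.0))
```

```text
12.4333 [ 0.4752375  -0.21990228  0.08969468] [-0.83405993 -0.58417798 -0.12737647] 0.02195158157236595
d [-0.0007  0.0003  0.0003] r [ 0.0002 -0.0015 -0.0002] yaw 104.55
```

Pose is right; close slowly.

Request:
send_rows(
  deltas=[
    {"dx":0,"dy":0,"dz":0,"rx":0,"ry":0,"rz":0,"hand":0.65},
    {"dx":0,"dy":0,"dz":0,"rx":0,"ry":0,"rz":0,"hand":0.75},
    {"dx":0,"dy":0,"dz":0,"rx":0,"ry":0,"rz":0,"hand":0.85},
    {"dx":0,"dy":0,"dz":0,"rx":0,"ry":0,"rz":0,"hand":1},
    {"dx":0,"dy":0,"dz":0,"rx":0,"ry":0,"rz":0,"hand":1},
    {"dx":0,"dy":0,"dz":0,"rx":0,"ry":0,"rz":0,"hand":1},
  ],
)

```text
time_s: 12.93
ee_pos: [0.4755, -0.2202, 0.0904]
orientation: [1.599, 2.065, 0.754]
ft_force: [-0.7, 1.1, 6.9]
opening: 0.0056
grip_force: 58.6
```

Run:
```python
from g import *
s=env.sense();print(s['time_s'],s['ee_pos'],s['ft_force'],s['wrist_torque'],s['opening'],s['grip_force'])
r=R.from_rotvec(s['orientation']);print('z in tool',r.inv().apply([0,0,.06]))
```

```text
12.9333 [ 0.47553936 -0.22022473  0.09041018] [-0.71258956  1.10804916  6.89716135] [ 0.24035994 -0.18911943  0.18838894] 0.005595924218739729 58.63822281360626
z in tool [ 5.49517925e-06  3.86718535e-02 -4.58746959e-02]
```

Request:
send_rows(
  deltas=[
    {"dx":0,"dy":0.006,"dz":-0.008,"rx":0,"ry":0,"rz":0,"hand":1},
    {"dx":0,"dy":0.015,"dz":-0.018,"rx":0,"ry":0,"rz":0,"hand":1},
    {"dx":0,"dy":0.025,"dz":-0.03,"rx":0,"ry":0,"rz":0,"hand":1},
    {"dx":0,"dy":0.036,"dz":-0.043,"rx":0,"ry":0,"rz":0,"hand":1},
    {"dx":0,"dy":0.046,"dz":-0.055,"rx":0,"ry":0,"rz":0,"hand":1},
    {"dx":0,"dy":0.052,"dz":-0.062,"rx":0,"ry":0,"rz":0,"hand":1},
    {"dx":0,"dy":0.052,"dz":-0.062,"rx":0,"ry":0,"rz":0,"hand":1},
    {"dx":0,"dy":0.052,"dz":-0.062,"rx":0,"ry":0,"rz":0,"hand":1},
  ],
)

```text
time_s: 13.6
ee_pos: [0.4749, -0.22, 0.1702]
orientation: [1.601, 2.066, 0.753]
ft_force: [-0.3, -0.5, -0.9]
opening: 0.0058
grip_force: 58.8
```

```bash
cat > f.py <<'E'
from g import *
def bail(D,c,name):
    W=D['W'].reshape(-1,3);G=c
    k=(np.linalg.norm(W[:,:2]-G[:2],axis=1)<.13)&(abs(W[:,2]-G[2])<.016); return W[k]
# notch-frame hang target
N=np.array([.6604,-.0757]);t=np.array([.0945,.9955]);n=np.array([.9955,-.0945]);PR=np.radians(-5.4)
def H(al,ac,z): return np.array([*(N+al*t+ac*n),z])
E
python3 - <<'E'
from f import *
s=env.sense();print(s['time_s'],s['ee_pos'],s['ft_force'],s['opening'],s['qpos'])
r=R.from_rotvec(s['orientation']);G=s['ee_pos']-env.pinch_z*r.apply([0,0,1]);x=r.apply([1,0,0]);c=G-.032*x
print('bail mid est',c)
for nme in('wrist','top'):
    d=shot(nme);q=bail(d,c,nme);u=(q-c)@x;w=(q-c)@np.array([x[1],-x[0],0])
    k=abs(w)<.012;q,u,w=q[k],u[k],w[k]
    print(nme,len(q),'along',np.percentile(u,[0,1,99,100]),'across',np.percentile(w,[3,50,97]),'across slope',np.polyfit(u,w,1)[0],'z slope',np.polyfit(u,q[:,2]-c[2],1))
    cv2.imwrite(f'pics/{nme}7.png',cv2.resize(d['image'],(800,600)));np.savez(nme+'7',**d)
print(down(0).apply([0,0,1]))
p,rot=gp(H(-.0008,-.11,.19),PR,.032,0);print(p);go(p,rot)
E
```

```text
13.6 [ 0.4748771  -0.2200212   0.17018501] [-0.280125   -0.52481272 -0.86365841] 0.005821313461102514 [-0.95555678  0.03918176 -0.61264294  0.63032989  0.64517848  0.46019886]
bail mid est [ 0.47123318 -0.25402363  0.18447651]
wrist 4503 along [-0.01739614 -0.0145662   0.08256103  0.08354887] across [-0.00983288 -0.00249945  0.00865153] across slope 0.003207573375969243 z slope [-0.0718897   0.00391332]
top 150 along [-0.0815489  -0.07978609  0.08211186  0.08249211] across [-0.00382088  0.00104473  0.01069925] across slope 0.0043540033682382484 z slope [0.00657114 0.00070579]
[ 0.0000000e+00 -1.2246468e-16 -1.0000000e+00]
[ 0.56579765 -0.03537461  0.17567497]
d [0.1556 0.1068 0.0816] r [-0.001  -0.2252  0.2639] yaw 104.47
```

View pics/wrist7.png

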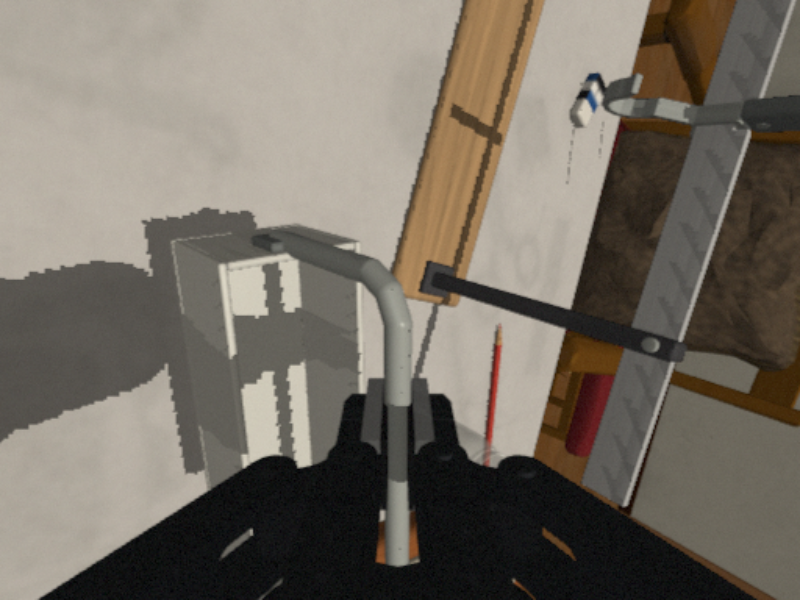

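Request:
send_rows(
  deltas=[
    {"dx":0.006,"dy":0.004,"dz":0.003,"rx":0,"ry":-0.01,"rz":0.011,"hand":1},
    {"dx":0.02,"dy":0.014,"dz":0.01,"rx":0,"ry":-0.03,"rz":0.035,"hand":1},
    {"dx":0.04,"dy":0.027,"dz":0.021,"rx":0,"ry":-0.058,"rz":0.068,"hand":1},
    {"dx":0.062,"dy":0.043,"dz":0.033,"rx":0,"ry":-0.09,"rz":0.105,"hand":1},
    {"dx":0.085,"dy":0.058,"dz":0.045,"rx":0,"ry":-0.123,"rz":0.144,"hand":1},
    {"dx":0.107,"dy":0.073,"dz":0.056,"rx":0,"ry":-0.155,"rz":0.181,"hand":1},
    {"dx":0.126,"dy":0.086,"dz":0.066,"rx":0,"ry":-0.182,"rz":0.214,"hand":1},
    {"dx":0.141,"dy":0.097,"dz":0.074,"rx":-0.001,"ry":-0.204,"rz":0.239,"hand":1},
    {"dx":0.151,"dy":0.104,"dz":0.079,"rx":-0.001,"ry":-0.219,"rz":0.256,"hand":1},
    {"dx":0.1555,"dy":0.107,"dz":0.0815,"rx":-0.001,"ry":-0.225,"rz":0.264,"hand":1},
  ],
)

```text
time_s: 14.53
ee_pos: [0.5661, -0.0333, 0.1756]
orientation: [1.889, 1.722, 0.626]
ft_force: [0.2, -0.1, -1.3]
opening: 0.0061
grip_force: 58.8
```

```bash
cat > k.py <<'E'
from f import *
import sys
s=env.sense();print(s['time_s'],s['ft_force'],s['wrist_torque'],s['opening'],np.round(s['qpos'],2))
r=R.from_rotvec(s['orientation']);G=s['ee_pos']-env.pinch_z*r.apply([0,0,1]);x=r.apply([1,0,0]);c=G-.032*x
e=c[:2]-N;print('bail mid: along',round(e@t,4),'across',round(e@n,4),'z',round(c[2],4))
for a in sys.argv[1:]:
    al,ac,z=map(float,a.split(','));print(a);go(*gp(H(al,ac,z),PR,.032,0))
E
python3 k.py -.0005,-.11,.18 -.0005,-.07,.175 -.0005,-.031,.175
```

```text
14.5333 [ 0.18520779 -0.07867229 -1.33757934] [0.13853572 0.68829142 0.01632468] 0.0061359032759566 [-0.27 -0.04 -0.73  0.19  0.11  1.44]
bail mid: along 0.0012 across -0.1098 z 0.1899
-.0005,-.11,.18
d [-0.0018 -0.0065  0.0075] r [-0.0006 -0.0013  0.0013] yaw 84.71
-.0005,-.07,.175
d [-0.0019  0.021   0.037 ] r [-0.0006 -0.0013  0.0013] yaw 84.71
-.0005,-.031,.175
d [-0.002   0.0509  0.0621] r [-0.0006 -0.0013  0.0013] yaw 84.71
```

Request:
send_rows(
  deltas=[
    {"dx":-0.0018,"dy":0.0,"dz":0.006,"rx":0,"ry":-0.001,"rz":0.001,"hand":1},
    {"dx":-0.0018,"dy":0.007,"dz":0.016,"rx":0,"ry":-0.001,"rz":0.001,"hand":1},
    {"dx":-0.0018,"dy":0.015,"dz":0.026,"rx":0,"ry":-0.001,"rz":0.001,"hand":1},
    {"dx":-0.0019,"dy":0.022,"dz":0.036,"rx":0,"ry":-0.001,"rz":0.001,"hand":1},
    {"dx":-0.0019,"dy":0.031,"dz":0.043,"rx":0,"ry":-0.001,"rz":0.001,"hand":1},
    {"dx":-0.002,"dy":0.038,"dz":0.049,"rx":0,"ry":-0.001,"rz":0.001,"hand":1},
    {"dx":-0.002,"dy":0.045,"dz":0.055,"rx":0,"ry":-0.001,"rz":0.001,"hand":1},
    {"dx":-0.002,"dy":0.05,"dz":0.06,"rx":0,"ry":-0.001,"rz":0.001,"hand":1},
    {"dx":-0.002,"dy":0.051,"dz":0.061,"rx":0,"ry":-0.001,"rz":0.001,"hand":1},
    {"dx":-0.002,"dy":0.051,"dz":0.061,"rx":0,"ry":-0.001,"rz":0.001,"hand":1},
  ],
)

```text
time_s: 15.37
ee_pos: [0.6443, -0.045, 0.1625]
orientation: [1.89, 1.718, 0.625]
ft_force: [0.3, -0.2, -0.3]
opening: 0.0059
grip_force: 58.7
```

```bash
python3 k.py -.0005,-.031,.16 -.0005,-.0305,.145 -.0005,-.03,.137
python3 - <<'E'
from f import *
for nm in ('wrist','top','scene'):
    d=shot(nm);W=d['W'].reshape(-1,3);r=W[:,:2]-N;al=r@t;ac=r@n;Z=W[:,2]
    # bail
    k=(abs(al)<.1)&(ac>-.045)&(ac<-.015)&(Z>.163)&(Z<.185)&(abs(al)>.008)&((al<.012)|(al>.055))
    if k.sum()>5:print(nm,'bail',k.sum(),'al',al[k].min(),al[k].max(),'ac',np.percentile(ac[k],[3,50,97]),'z95',np.percentile(Z[k],95),np.polyfit(al[k],Z[k],1))
    k=(abs(al)<.007)&(ac>-.055)&(ac<-.02)&(Z>.12)&(Z<.16)
    if k.sum():print(nm,'curl',k.sum(),np.percentile(al[k],[3,97]),np.percentile(ac[k],[3,97]),Z[k].min(),Z[k].max())
    k=(abs(al)<.012)&(ac>-.03)&(ac<.02)&(Z>.2)&(Z<.24)
    if k.sum():print(nm,'tab',k.sum(),np.percentile(al[k],[3,97]),np.percentile(ac[k],[3,97]),Z[k].max())
E
```

```text
15.3667 [ 0.29752262 -0.1565117  -0.27225972] [ 0.11051546  0.7316638  -0.00634403] 0.005892059616885618 [-0.24  0.11 -0.61  0.15  0.09  1.46]
bail mid: along -0.0029 across -0.031 z 0.1769
-.0005,-.031,.16
d [ 0.0024 -0.0109  0.0129] r [ 0.0005  0.0009 -0.0005] yaw 84.54
-.0005,-.0305,.145
d [ 0.0025 -0.0202  0.0247] r [ 0.0005  0.0009 -0.0005] yaw 84.54
-.0005,-.03,.137
d [ 0.0025 -0.0249  0.0311] r [ 0.0005  0.0009 -0.0005] yaw 84.54
wrist bail 1584 al -0.021086334915723152 0.08052329924106237 ac [-0.03515925 -0.03334784 -0.02918746] z95 0.18031269172126352 [-0.06265236  0.17895628]
wrist curl 334 [-0.00304949  0.00515634] [-0.0440266  -0.02653005] 0.12950790524281336 0.14458997041164381
wrist tab 91 [0.00378378 0.00553047] [-0.00938483 -0.00606202] 0.22520164808820017
top bail 106 al -0.08739251008352034 0.08098041579655316 ac [-0.0347619  -0.03195022 -0.02754104] z95 0.18055397433499681 [-0.00418392  0.17654349]
top curl 25 [-0.00358746  0.00536576] [-0.04815857 -0.02532763] 0.12809315387076614 0.15475829271000574
top tab 38 [-0.0039339   0.00559739] [-0.01611696  0.00546669] 0.23115558715804196
scene bail 28 al 0.0561384761649779 0.08078533288135083 ac [-0.03737545 -0.03245026 -0.02652634] z95 0.18031067908092338 [-0.4353563   0.20484358]
```

Request:
send_rows(
  deltas=[
    {"dx":0.002,"dy":0,"dz":0,"rx":0,"ry":0,"rz":0,"hand":1},
    {"dx":0.0033,"dy":-0.003,"dz":0.004,"rx":0,"ry":0,"rz":0,"hand":1},
    {"dx":0.0033,"dy":-0.006,"dz":0.0075,"rx":0,"ry":0,"rz":0,"hand":1},
    {"dx":0.0033,"dy":-0.01,"dz":0.012,"rx":0,"ry":0,"rz":0,"hand":1},
    {"dx":0.0033,"dy":-0.014,"dz":0.017,"rx":0,"ry":0,"rz":0,"hand":1},
    {"dx":0.0033,"dy":-0.018,"dz":0.0215,"rx":0,"ry":0,"rz":0,"hand":1},
    {"dx":0.0033,"dy":-0.02,"dz":0.0245,"rx":0,"ry":0,"rz":0,"hand":1},
    {"dx":0.0033,"dy":-0.02,"dz":0.0245,"rx":0,"ry":0,"rz":0,"hand":1},
    {"dx":0.0033,"dy":-0.02,"dz":0.0245,"rx":0,"ry":0,"rz":0,"hand":1},
  ],
)

```text
time_s: 16.27
ee_pos: [0.6448, -0.0417, 0.1307]
orientation: [1.89, 1.718, 0.625]
ft_force: [0.4, 0.1, -1.0]
opening: 0.0058
grip_force: 58.8
```

```bash
python3 k.py .0003,-.0305,.14 .0003,-.0302,.137
```

```text
16.2667 [ 0.35353585  0.0932131  -0.96099871] [ 0.07542986  0.74039629 -0.04016863] 0.005779373220015608 [-0.24  0.15 -0.66  0.06  0.09  1.46]
bail mid: along 0.0003 across -0.0308 z 0.145
.0003,-.0305,.14
d [-0.    -0.003  0.004] r [ 0.0002  0.001  -0.0006] yaw 84.54
.0003,-.0302,.137
d [-0.     -0.0047  0.0065] r [ 0.0002  0.001  -0.0006] yaw 84.54
```

Request:
send_rows(
  deltas=[
    {"dx":0,"dy":-0.0015,"dz":0.002,"rx":0,"ry":0,"rz":0,"hand":1},
    {"dx":0,"dy":-0.003,"dz":0.004,"rx":0,"ry":0,"rz":0,"hand":1},
    {"dx":0,"dy":-0.004,"dz":0.0055,"rx":0,"ry":0,"rz":0,"hand":1},
    {"dx":0,"dy":-0.0045,"dz":0.006,"rx":0,"ry":0,"rz":0,"hand":1},
    {"dx":0,"dy":-0.0045,"dz":0.006,"rx":0,"ry":0,"rz":0,"hand":1},
  ],
)

```text
time_s: 16.68
ee_pos: [0.6455, -0.0418, 0.1239]
orientation: [1.889, 1.717, 0.626]
ft_force: [-0.4, -0.4, 0.7]
opening: 0.0056
grip_force: 58.8
```

```bash
python3 k.py .0003,-.0302,.136 .0003,-.0302,.135
```

```text
16.6833 [-0.41839467 -0.42466664  0.65639336] [ 0.07183571  0.51802435 -0.0502274 ] 0.005614325724777046 [-0.24  0.16 -0.68  0.04  0.09  1.46]
bail mid: along 0.0003 across -0.0301 z 0.1382
.0003,-.0302,.136
d [ 0.     -0.0015  0.0016] r [ 0.0015  0.0011 -0.0004] yaw 84.54
.0003,-.0302,.135
d [ 0.     -0.0022  0.0023] r [ 0.0015  0.0011 -0.0004] yaw 84.54
```

Request:
send_rows(
  deltas=[
    {"dx":0,"dy":-0.0003,"dz":0.0004,"rx":0,"ry":0,"rz":0,"hand":1},
    {"dx":0,"dy":-0.0003,"dz":0.0004,"rx":0,"ry":0,"rz":0,"hand":1},
    {"dx":0,"dy":-0.0003,"dz":0.0004,"rx":0,"ry":0,"rz":0,"hand":1},
  ],
)

```text
time_s: 16.93
ee_pos: [0.6455, -0.0418, 0.1236]
orientation: [1.889, 1.717, 0.626]
ft_force: [1.2, 1.1, 2.5]
opening: 0.0058
grip_force: 58.9
```

```bash
python3 k.py
python3 - <<'E'
from f import *
for nm in ('top','wrist'):
    d=shot(nm);W=d['W'].reshape(-1,3);r=W[:,:2]-N;al=r@t;ac=r@n;Z=W[:,2]
    k=(abs(al)<.1)&(ac>-.042)&(ac<-.018)&(Z>.13)&(Z<.145)&(abs(al)>.008)&((al<.012)|(al>.055))
    if k.sum()>5:print(nm,'bail',k.sum(),'al',al[k].min(),al[k].max(),'ac',np.percentile(ac[k],[3,50,97]),'z95',np.percentile(Z[k],95),np.polyfit(al[k],Z[k],1))
    k=(abs(al)<.007)&(ac>-.055)&(ac<-.04)&(Z>.12)&(Z<.16)
    if k.sum():print(nm,'tip',k.sum(),np.percentile(al[k],[3,97]),np.percentile(ac[k],[3,97]),Z[k].min(),Z[k].max())
    k=(abs(al)<.012)&(ac>-.03)&(ac<.02)&(Z>.222)&(Z<.24)
    if k.sum():print(nm,'tab',k.sum(),np.percentile(al[k],[3,97]),np.percentile(ac[k],[3,97]),Z[k].max(),np.polyfit(ac[k],Z[k],1))
E
```

```text
16.9333 [1.17945333 1.10090573 2.47114106] [-0.071285    0.23694882  0.05784054] 0.005752997478911308 [-0.24  0.17 -0.68  0.03  0.09  1.46]
bail mid: along 0.0004 across -0.0301 z 0.1379
top bail 95 al -0.08291290070681234 0.08110551630681107 ac [-0.03324145 -0.02973428 -0.02602573] z95 0.14246523036110775 [-7.83658889e-05  1.38438822e-01]
top tip 9 [-0.00360398  0.0053285 ] [-0.04870648 -0.04102883] 0.1419886494274385 0.1539917134500841
top tab 30 [-0.00381359  0.00520452] [-0.01617823  0.0039552 ] 0.23051342191667712 [0.06141604 0.22612144]
wrist bail 1401 al -0.016647180359302505 0.08205480100405327 ac [-0.03427129 -0.03225229 -0.027972  ] z95 0.14145270935004972 [-0.05047576  0.14094147]
wrist tip 124 [0.00355833 0.0054448 ] [-0.04703141 -0.04153623] 0.14214384547637116 0.15290597958845759
```

Request:
send_rows(
  deltas=[
    {"dx":0,"dy":0,"dz":0,"rx":0,"ry":0,"rz":0,"hand":0.85},
    {"dx":0,"dy":0,"dz":0,"rx":0,"ry":0,"rz":0,"hand":0.75},
    {"dx":0,"dy":0,"dz":0,"rx":0,"ry":0,"rz":0,"hand":0.65},
    {"dx":0,"dy":0,"dz":0,"rx":0,"ry":0,"rz":0,"hand":0.55},
    {"dx":0,"dy":0,"dz":0,"rx":0,"ry":0,"rz":0,"hand":0.45},
    {"dx":0,"dy":0,"dz":0,"rx":0,"ry":0,"rz":0,"hand":0.4},
    {"dx":0,"dy":0,"dz":0,"rx":0,"ry":0,"rz":0,"hand":0.4},
    {"dx":0,"dy":0,"dz":0,"rx":0,"ry":0,"rz":0,"hand":0.4},
  ],
)

```text
time_s: 17.7
ee_pos: [0.6452, -0.0418, 0.123]
orientation: [1.89, 1.718, 0.625]
ft_force: [0.6, 0.5, 0.3]
opening: 0.0259
grip_force: 0.0
```

```bash
cat > c.py <<'E'
from f import *
s=env.sense();print(s['time_s'],s['ee_pos'],s['ft_force'],s['opening'])
for nm in ('top','wrist'):
    d=shot(nm);W=d['W'].reshape(-1,3);r=W[:,:2]-N;al=r@t;ac=r@n;Z=W[:,2]
    k=(abs(al)<.1)&(ac>-.05)&(ac<-.012)&(Z>.126)&(Z<.15)&(abs(al)>.008)&((al<.012)|(al>.055))
    if k.sum()>5:print(nm,'bail',k.sum(),'al',al[k].min(),al[k].max(),'ac',np.percentile(ac[k],[3,50,97]),np.polyfit(al[k],ac[k],1),'z95',np.percentile(Z[k],95),np.polyfit(al[k],Z[k],1))
    k=(abs(al)<.13)&(ac>-.09)&(ac<.03)&(Z>.07)&(Z<.095)
    if k.sum():
        q=np.stack([al[k],ac[k],Z[k]],1);r=cv2.minAreaRect((q[:,:2]*1000).astype(np.float32));print(nm,'rim',k.sum(),r,np.round(np.linalg.lstsq(np.c_[q[:,:2],np.ones(len(q))],q[:,2],rcond=None)[0],4))
    k=(abs(al)<.012)&(ac>-.03)&(ac<.02)&(Z>.222)&(Z<.24)
    if k.sum():print(nm,'tab',k.sum(),np.percentile(al[k],[3,97]),np.percentile(ac[k],[3,97]),np.median(Z[k]))
E
python3 c.py
```

```text
17.7 [ 0.6451548  -0.04175823  0.12304862] [0.59228663 0.53682734 0.31819934] 0.025910836983541158
top bail 99 al -0.08358093027634296 0.08352134797863568 ac [-0.03328565 -0.03015265 -0.02580577] [-0.00459902 -0.03014039] z95 0.1431796816850121 [-0.00200834  0.13829229]
top rim 173 ((-22.988204956054688, -29.61056900024414), (59.691017150878906, 212.65904235839844), 88.02254486083984) [-0.0013  0.004   0.0803]
top tab 31 [-0.00385682  0.00516377] [-0.01579351  0.00510217] 0.22669762772513713
wrist bail 1590 al -0.016689689803686368 0.08373392331577574 ac [-0.03409479 -0.03218437 -0.02785507] [-0.00033249 -0.03172766] z95 0.14204988473033753 [-0.06782078  0.14175231]
wrist rim 4885 ((2.2115707397460938, -30.5748348236084), (164.15977478027344, 57.08549118041992), 0.06397102773189545) [ 0.0162 -0.0007  0.0791]
```

Request:
send_rows(
  deltas=[
    {"dx":0,"dy":0,"dz":-0.005,"rx":0,"ry":0,"rz":0,"hand":0.4},
    {"dx":0,"dy":0,"dz":-0.012,"rx":0,"ry":0,"rz":0,"hand":0.4},
    {"dx":0,"dy":0,"dz":-0.02,"rx":0,"ry":0,"rz":0,"hand":0.4},
    {"dx":0,"dy":0,"dz":-0.03,"rx":0,"ry":0,"rz":0,"hand":0.4},
    {"dx":0,"dy":0,"dz":-0.045,"rx":0,"ry":0,"rz":0,"hand":0.4},
    {"dx":0,"dy":0,"dz":-0.065,"rx":0,"ry":0,"rz":0,"hand":0.4},
    {"dx":0,"dy":0,"dz":-0.085,"rx":0,"ry":0,"rz":0,"hand":0.4},
    {"dx":0,"dy":0,"dz":-0.1,"rx":0,"ry":0,"rz":0,"hand":0.4},
    {"dx":0,"dy":0,"dz":-0.12,"rx":0,"ry":0,"rz":0,"hand":0.4},
    {"dx":0,"dy":0,"dz":-0.12,"rx":0,"ry":0,"rz":0,"hand":0.4},
  ],
)

```text
time_s: 18.63
ee_pos: [0.5673, -0.0342, 0.2189]
orientation: [1.886, 1.715, 0.628]
ft_force: [0.4, 0.4, 0.2]
opening: 0.0254
grip_force: 0.0
```

Request:
send_rows(
  deltas=[
    {"dx":0,"dy":0,"dz":-0.03,"rx":0,"ry":0,"rz":0,"hand":0.4},
    {"dx":0,"dy":0,"dz":-0.03,"rx":0,"ry":0,"rz":0,"hand":0.4},
    {"dx":0,"dy":0,"dz":-0.03,"rx":0,"ry":0,"rz":0,"hand":0.4},
    {"dx":0,"dy":0,"dz":-0.03,"rx":0,"ry":0,"rz":0,"hand":0.4},
    {"dx":0,"dy":0,"dz":-0.03,"rx":0,"ry":0,"rz":0,"hand":0.4},
    {"dx":0,"dy":0,"dz":-0.03,"rx":0,"ry":0,"rz":0,"hand":0.4},
    {"dx":0,"dy":0,"dz":-0.03,"rx":0,"ry":0,"rz":0,"hand":0.4},
    {"dx":0,"dy":0,"dz":-0.03,"rx":0,"ry":0,"rz":0,"hand":0.4},
    {"dx":0,"dy":0,"dz":-0.03,"rx":0,"ry":0,"rz":0,"hand":0.4},
    {"dx":0,"dy":0,"dz":-0.03,"rx":0,"ry":0,"rz":0,"hand":0.4},
  ],
)

```text
time_s: 19.47
ee_pos: [0.5492, -0.0325, 0.2377]
orientation: [1.89, 1.718, 0.625]
ft_force: [0.4, -0.1, -0.1]
opening: 0.0258
grip_force: 0.0
```

```bash
python3 c.py; python3 c.py
```

```text
19.4667 [ 0.54920001 -0.03251377  0.23769093] [ 0.44096896 -0.14475107 -0.08128881] 0.025762466340674153
top bail 102 al -0.0834348575189235 0.08409332264681067 ac [-0.03361149 -0.03023976 -0.02590214] [-0.00699596 -0.03017592] z95 0.14234127709291747 [-0.00334612  0.13816955]
top rim 226 ((-23.206871032714844, -29.34878921508789), (60.346717834472656, 213.01805114746094), 88.20130920410156) [-0.0046  0.009   0.0802]
top tab 31 [-0.00376937  0.00510997] [-0.01650678  0.00460043] 0.22596301552513642
wrist bail 853 al -0.0852092035455037 0.08283868530385483 ac [-0.03464792 -0.03269953 -0.02826997] [-0.0050227  -0.03223224] z95 0.14164950657302924 [-0.01100972  0.13826791]
wrist rim 2596 ((-23.13390350341797, -30.603755950927734), (58.18889236450195, 213.88760375976562), 89.02006530761719) [-0.0012 -0.0031  0.0787]
wrist tab 291 [-0.00403823  0.00476846] [-0.01787908  0.00283612] 0.2264000737197455
19.5667 [ 0.54916013 -0.03251343  0.23783026] [-0.67672227 -0.43339517  0.02424144] 0.025596110790403984
top bail 101 al -0.08342095477416588 0.08092098569001976 ac [-0.03348553 -0.03043589 -0.02586435] [-0.00497069 -0.03020978] z95 0.14269351601739122 [0.00523983 0.1385915 ]
top rim 229 ((-22.886093139648438, -29.41846466064453), (60.38626480102539, 212.4705810546875), 88.30572509765625) [-0.0027 -0.0007  0.0797]
top tab 30 [-0.00341022  0.00514473] [-0.01620681  0.00411343] 0.226134623777844
wrist bail 856 al -0.08551310589893238 0.08351060026348488 ac [-0.03460195 -0.03263298 -0.02794245] [-0.00519591 -0.03217152] z95 0.1416845229748287 [-0.01250059  0.13832793]
wrist rim 2593 ((-23.1322021484375, -29.87873077392578), (62.990264892578125, 213.8486785888672), 86.70681762695312) [0.0001 0.0001 0.0788]
wrist tab 288 [-0.00380447  0.00471601] [-0.01803827  0.00264102] 0.22637892373876656
```

The bin hangs level and still, and the robot is clear of everything.

```bash
python3 -c "
from cell import env
print(env.hand_in())"
```

```text
the job is handed in; nothing more can be done
None
```

I handed the job in at about 19.6 s of the 72 s allowed: the S-hook is seated in the notch and released. The bin hangs level and still by the middle of its bail (within about 2 mm) in the lower curl. The robot is clear, and the jar, paint pot and glue stick were left alone.

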